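# Count out pegs on a tilting tray into a hanging caddy

### The arm

A 6-joint arm with a two-finger parallel gripper is mounted at the origin on a cart in front of the work surface, level with it; the furniture and walls round the work are solid. World frame = base frame: x ahead of the robot, y to its left, z up, the work surface at z = 0. Lengths are in mm, angles in rad, forces in N, time in s.
With the tool pointing down it reaches from about 350 to 975 mm from the base axis. Payload 7.1 kg.
Tool frame: the origin (TCP) lies at the centre of the arm's flange, where the gripper is bolted on; the fingertips stand 182 mm ahead of it and the grasp point (between the pads) lies 163 mm ahead of it; x points along the fingers, y is the direction in which the jaws open and shut, and the axes are right-handed (so a half turn about x gives the same grasp; the last joint's range is limited). The gripper opens to 88 mm and grips with 3 to 60 N. Pads are 20 mm wide; open, the fingers measure 115 mm over their backs; the gripper's body (75 mm by 178 mm) begins 61 mm behind the grasp point.
Start: joints at [-1.171, 0.423, 1.63, -0, 1.089, -0.019], TCP at [254.181, -570.963, 404.675] pointing down, gripper open.
Joint ranges: [-3, 3], [-0.9, 2.11], [0.09, 2.58], [-1.31, 4.45], [0.11, 2.69], [-2.54, 2.54]. Speed limits (rad/s): [2.39, 2.39, 3.01, 3.14, 3.14, 3.14].

### API

Orientations are given as a rotation vector (axis times angle).
In Python, from workcell import readout, viewer, workorder, models gives the robot as it stands. The module is installed in compiled form; this text tells all that it offers.
- The arm moves only by the tool apply_moves, never from a script. Its argument "commands" is a list that holds one entry, the list of rows, each a list of 4 numbers: the shift along the world's x, y, z in m, then the turn about the world's z in rad. A call has 1 to 8 rows; each row is the pose to reach, as a shift and turn from the pose commanded when the call began; what a row does not reach only later rows make up. A row lasts 1/8 s, in which the tool goes at most 62.5 mm and 10.7 degrees, less where a joint would pass 70% of its speed; a pose out of reach is approached as far as the arm can. A call with a gripper value outside its range is refused whole. "gripper" is the finger opening in m, from 0 to 0.0878, set as the call begins (left out, the last holds). The fingers move at their own pace and stop on an object; the grip force is fixed at half the most. Time passes only in rows, so rows that repeat a pose let the fingers close. It gives the time, the measured TCP pose, the force and the opening at its end, in the units of the state.
- readout.get_obs(): the state, without advancing time (a new reading comes with each control period).
- viewer.get_image(name): name is "scene" or "side" or "wrist"; returns a dict with "color" (384x512x3 uint8, red, green, blue), "vertical_fov" (degrees; the focal length in pixels is half the picture's height over the tangent of half this angle, whatever the lens; pixels are square), "cx", "cy" (the principal point, pixels), "D" ([k1, k2, p1, p2, k3] as OpenCV has them; the pictures are not rectified), "rvec" (rotation vector, rad) and "tvec" (3), from world to camera coordinates, as OpenCV has them. Camera axes: x right, y down, z forward; pixel columns grow to the right and rows downward; lengths in mm; the calibration is good to about 2 mm. A picture is of the moment at which its call begins. There is no depth.
- workorder.close_job(): hands the job in, once; it reports no verdict.
Trained networks look in the newest picture that a camera, given by its name, has taken for a name from the list of things; names that differ only in an ending like _2 or _b are one class to them, and where a whole thing is asked for, a point or a joint stands for the part that bears it (a point fixed in the world has none). Each returns a list of dicts, best first, with "conf" (0 to 1); they miss things now and then, are a little off and sometimes report something else, mostly with a low value. They report only what shows in the picture. A call takes as long as a camera call. They do not tell look-alikes from the thing itself.
- models.search_frame(camera, label): "position" ([x, y, z] in mm, in world coordinates, good to about 4 mm: the middle of the surface that is visible of it).
- models.place_of(camera, label): "position" ([x, y, z] in mm, in world coordinates, good to about 4 mm: a listed point, or the origin of a listed thing).
The state is a dict: "t": time; "qpos": joint angles; "qvel": joint speeds; "joint_torque": joint torques, N m; "ee_pos": TCP position; "orientation": TCP orientation; "ft_force": force on the tool from outside, world axes, zero at the start; "moment": the same for the moment, N m; "width": finger opening in mm.
Only numpy, scipy, OpenCV 4.12 (cv2) and the standard library are available. Lean on these libraries where they do the work, as an engineer would, in place of code of your own. Each camera call takes 0.05 s, during which the arm holds its last target.

### The job

Lay every peg that lies loose on the table into the empty front row of the hinged counting tray, one to a bay and lengthwise in it, and take the caddy off the double hook and stand it on the table squarely under the tray's open mouth. Then lift the tray by its handle until the whole front row slides into the caddy, not so steeply that the back row rides over the raised lip. Lower the tray until it is level again and hang the caddy, with its pegs, by its handle back on both prongs of the hook.

Things in the scene. Friction and masses are not known exactly. Their poses are not given: they have to be found in the camera images.
- tray_stand: Fixed plywood stand. Origin on the table under the middle of the tray's hinge; x points level the way the tray pours, y across it. Level, the white deck (126 mm wide) is 100 mm above the table, from x = -141 mm (back wall) to +45 mm (open mouth). Uprights at x = 0, within 76 mm of the middle; beyond is free: the caddy belongs there, centre at x = 72 mm, y = 0, bar along y (within 20 mm, 0.2 rad)
- tray (a joint): Hinge about the stand's y axis at x = 0, z = 90 mm: 0 level, grows as the handle is lifted, to 0.95 rad; falls back if released. The deck is slick (friction about 0.35): the front row slides off at about 0.35 to 0.4 rad, the back row rides over the 5 mm lip only above about 0.6 rad. About 0.45 rad is right
- tray_handle (a point): Middle of the tray's handle, a 10 mm steel bar 100 mm long across the tray (stand's y), 39 mm behind its back wall, 180 mm behind the hinge axis; when level 110 mm above the table, 20 mm above the hinge axis. It turns between the fingers as the tray tilts. This point tilts with the tray
- front_bay0 (a point): On the deck, middle of the front-row bay at stand y = -40 mm; 100 mm above the table when level; tilts with the tray; x towards the mouth, z up from the deck. The bay runs from the lip (45 mm behind) to the open mouth (45 mm ahead), 37 mm wide between dividers 3 mm thick, 4 mm high (outer walls here also 4 mm). A peg belongs lengthwise along x, its middle within 10 mm of this point
- front_bay1 (a point): On the deck, middle of the front-row bay at stand y = 0; 100 mm above the table when level; tilts with the tray; x towards the mouth, z up from the deck. The bay runs from the lip (45 mm behind) to the open mouth (45 mm ahead), 37 mm wide between dividers 3 mm thick, 4 mm high (outer walls here also 4 mm). A peg belongs lengthwise along x, its middle within 10 mm of this point
- front_bay2 (a point): On the deck, middle of the front-row bay at stand y = +40 mm; 100 mm above the table when level; tilts with the tray; x towards the mouth, z up from the deck. The bay runs from the lip (45 mm behind) to the open mouth (45 mm ahead), 37 mm wide between dividers 3 mm thick, 4 mm high (outer walls here also 4 mm). A peg belongs lengthwise along x, its middle within 10 mm of this point
- hook_saddle (a point): Where the middle of the hanging caddy's bar lies, 209 mm above the table, midway between two fixed steel prongs 8 mm thick, 60 mm apart (centres), pointing to this frame's -x. They are level 18 mm either side of this point; their front ends turn up to 228 mm above the table, 36 mm in front; behind they rise to a post (18 mm thick, 78 mm behind, top at 219 mm). The bar hangs along y
- caddy_bar (a point): Middle of the caddy's handle, a fixed steel bar 10 mm thick along this frame's y, straight for 56 mm either side, then bent down to the caddy's sides. Caddy: open metal box, 120 mm along x, 150 mm along y, 60 mm high, walls 4 mm, 0.28 kg; its underside is 145 mm below this point, which is over the middle of the box. It starts hanging on the double hook
- loose_peg0_mid (a point): centre of a purple plastic peg, a channelled bar 72 mm long (its y axis), 15 mm wide (x), 12 mm high (z), 25 g; starts flat on the table; one of two or three loose pegs (absent ones read None)
- loose_peg1_mid (a point): centre of a purple plastic peg, a channelled bar 72 mm long (its y axis), 15 mm wide (x), 12 mm high (z), 25 g; starts flat on the table; one of two or three loose pegs (absent ones read None)
- loose_peg2_mid (a point): centre of a purple plastic peg, a channelled bar 72 mm long (its y axis), 15 mm wide (x), 12 mm high (z), 25 g; starts flat on the table; one of two or three loose pegs (absent ones read None)
- back_peg0_mid (a point): centre of a purple plastic peg, a channelled bar 72 mm long (its y axis), 15 mm wide (x), 12 mm high (z), 25 g; lies in the back row of the tray behind the raised lip and must stay there; two or three are there (absent ones read None)
- back_peg1_mid (a point): centre of a purple plastic peg, a channelled bar 72 mm long (its y axis), 15 mm wide (x), 12 mm high (z), 25 g; lies in the back row of the tray behind the raised lip and must stay there; two or three are there (absent ones read None)
- back_peg2_mid (a point): centre of a purple plastic peg, a channelled bar 72 mm long (its y axis), 15 mm wide (x), 12 mm high (z), 25 g; lies in the back row of the tray behind the raised lip and must stay there; two or three are there (absent ones read None)
Things that resemble listed ones, but are neither listed nor needed, are in the scene too. Leave any yellow look-alike of the part that bears loose_peg1_mid alone.

How it is judged:
By the outcome, as a careful person would: the job done as asked, in the order asked, and still so for the second after the job is handed in, with the robot touching nothing.
Of loose_peg0, loose_peg1, loose_peg2 only 2 to 3 are there at a start; the rules pass over those that are not, and their reading is None.
Of back_peg0, back_peg1, back_peg2 only 2 to 3 are there at a start; the rules pass over those that are not, and their reading is None.
At some moment in a run one of loose_peg0, loose_peg1, loose_peg2 may be knocked a few centimetres aside while the robot is not near it.
It also fails if it takes over 210 s, if anything falls off the work surface, if the arm or the gripper's body presses on something with over 40 N, if the wrist force passes 120 N, or if a joint passes its speed limit or range.

## Working session

There is one attempt and no reset: what is moved stays moved. The work goes in short steps, Python scripts to look and compute and a tool call to move; the robot and the scene stay as the last step left them, time stands still between calls to the robot, and variables do not carry over. Pictures are saved under pics/ and viewed, and the job is handed in when it is done.

Besides the shell and the picture viewer there is one more tool, called as name(argument=value, ...), one argument or row to a line, values as JSON. apply_moves: Moves the arm, as the interface text tells. Its arguments: {"type":"object","properties":{"commands":{"type":"array","items":{"type":"array","items":{"type":"array","items":{"type":"number"}}}},"gripper":{"type":"number"}},"required":["commands"]}

```bash
mkdir -p pics; ls
cat > h.py <<'E'
import numpy as np, cv2
from workcell import readout, viewer, workorder, models
def grab(n,fn=None):
    im=viewer.get_image(n)
    if fn: cv2.imwrite('pics/'+fn,im['color'][:,:,::-1])
    return im
def K(im):
    f=192/np.tan(np.radians(im['vertical_fov'])/2)
    return np.array([[f,0,im['cx']],[0,f,im['cy']],[0,0,1.]])
def proj(im,P):
    p,_=cv2.projectPoints(np.array(P,float).reshape(-1,1,3),np.array(im['rvec'],float),np.array(im['tvec'],float),K(im),np.array(im['D'],float))
    return p.reshape(-1,2)
def onz(im,uv,z):
    u=cv2.undistortPoints(np.array(uv,float).reshape(-1,1,2),K(im),np.array(im['D'],float)).reshape(-1,2)
    R=cv2.Rodrigues(np.array(im['rvec'],float))[0]; t=np.array(im['tvec'],float).reshape(3)
    c=-R.T@t; d=np.c_[u,np.ones(len(u))]@R
    return c+d*((z-c[2])/d[:,2])[:,None]
E
cat > a.py <<'E'
from h import *
for n in ['scene','side','wrist']:
    im=grab(n,n+'0.png'); R=cv2.Rodrigues(np.array(im['rvec'],float))[0]
    print(n,im['vertical_fov'],'campos',(-R.T@np.array(im['tvec']).reshape(3)).round(),'fwd',R[2].round(2))
for l in ['tray_stand','tray_handle','front_bay0','front_bay1','front_bay2','hook_saddle','caddy_bar','loose_peg0_mid','back_peg0_mid']:
    for n in ['scene','side']:
        print(l,n,[(np.round(d['position']).tolist(),round(d['conf'],2)) for d in models.place_of(n,l)])
o=readout.get_obs(); print(o)
E
python3 a.py
```

```text
pics
scene 55.60220945254347 campos [ 111. -842.  523.] fwd [ 0.43  0.8  -0.42]
side 42.9611048253138 campos [287. 616. 813.] fwd [ 0.19 -0.75 -0.64]
wrist 68.3211057085527 campos [ 317. -544.  383.] fwd [-0.23 -0.1  -0.97]
tray_stand scene []
tray_stand side [([406.0, -125.0, -2.0], 0.67), ([583.0, -127.0, 8.0], 0.57)]
tray_handle scene []
tray_handle side [([487.0, 39.0, 108.0], 0.67)]
front_bay0 scene []
front_bay0 side [([371.0, -106.0, 104.0], 0.97), ([438.0, -143.0, 97.0], 0.82), ([406.0, -128.0, 97.0], 0.64)]
front_bay1 scene []
front_bay1 side [([371.0, -106.0, 104.0], 0.97), ([438.0, -143.0, 97.0], 0.82), ([406.0, -128.0, 97.0], 0.64)]
front_bay2 scene []
front_bay2 side [([371.0, -106.0, 104.0], 0.97), ([438.0, -143.0, 97.0], 0.82), ([406.0, -128.0, 97.0], 0.64)]
hook_saddle scene [([512.0, -360.0, 206.0], 0.95), ([364.0, -315.0, 9.0], 0.59)]
hook_saddle side [([513.0, -354.0, 214.0], 0.96)]
caddy_bar scene [([509.0, -354.0, 209.0], 0.95)]
caddy_bar side [([516.0, -352.0, 211.0], 0.75)]
loose_peg0_mid scene [([361.0, -318.0, 7.0], 0.78)]
loose_peg0_mid side [([361.0, -321.0, 8.0], 0.56)]
back_peg0_mid scene []
back_peg0_mid side [([415.0, -17.0, 108.0], 0.6), ([440.0, -142.0, 97.0], 0.37)]
{'t': 1.05, 'qpos': array([-1.17097097e+00,  4.23105225e-01,  1.62986958e+00, -2.26503131e-06,
        1.08858464e+00, -1.89845052e-02]), 'qvel': array([ 0.00112529,  0.00076963, -0.00192479,  0.00099212, -0.00089883,
       -0.00106459]), 'joint_torque': array([ 1.01436897e-03, -5.44578302e+01, -2.74045640e+01,  6.42001745e-02,
        1.68553594e-02, -3.18514162e-05]), 'ee_pos': array([ 254.20317015, -570.9695494 ,  404.68377072]), 'orientation': array([ 1.99044915,  0.42297768, -1.99044037]), 'ft_force': array([0.12856529, 0.40579777, 0.45849757]), 'moment': array([-0.02799697, -0.03189479, -0.00851994]), 'width': 88.05798538928497}
```

View pics/scene0.png

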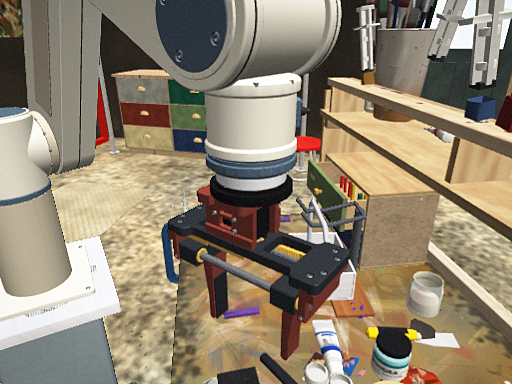

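View pics/side0.png

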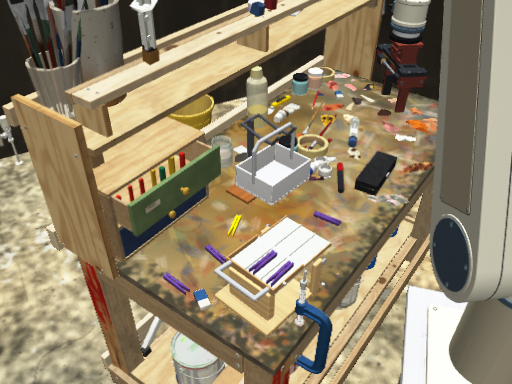

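View pics/wrist0.png

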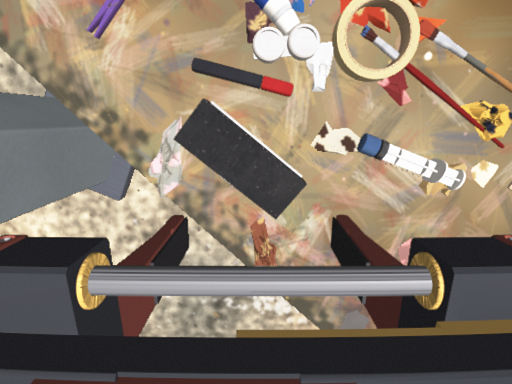

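The side view shows loose purple pegs at (327,217), (216,255) and (176,283), and two back-row pegs at about (264,263) and (281,272). The yellow look-alike is at (235,225), the caddy hangs on the hook at (273,165), and the tray handle is at (240,285). I'll crop in on the tray.

```bash
cat > b.py <<'E'
from h import *
im=grab('side'); c=im['color'][190:330,140:350]
cv2.imwrite('pics/side_crop1.png',cv2.resize(c,(800,533),interpolation=cv2.INTER_CUBIC)[:,:,::-1])
c=im['color'][100:215,220:335]
cv2.imwrite('pics/side_crop2.png',cv2.resize(c,(600,600),interpolation=cv2.INTER_CUBIC)[:,:,::-1])
hsv=cv2.cvtColor(im['color'],cv2.COLOR_RGB2HSV)
m=cv2.inRange(hsv,(125,80,50),(150,255,255))
n,l,s,ce=cv2.connectedComponentsWithStats(m)
for i in range(1,n):
    if s[i,4]>40:
        ys,xs=np.nonzero(l==i); P=np.c_[xs,ys].astype(np.float32)
        print(s[i],ce[i].round(1)); 
        for z in (10,108):
            W=onz(im,P,z)[:,:2].astype(np.float32); r=cv2.minAreaRect(W); print('  z',z,np.round(r[0]),np.round(r[1]),np.round(cv2.boxPoints(r)).tolist())
E
python3 b.py
```

```text
[314 211  27  15 152] [326.7 217.9]
  z 10 [ 361. -317.] [21. 70.] [[324.0, -317.0], [392.0, -337.0], [398.0, -317.0], [330.0, -297.0]]
  z 108 [ 352. -203.] [18. 62.] [[320.0, -203.0], [379.0, -221.0], [384.0, -203.0], [325.0, -186.0]]
[205 244  21  20 144] [215.  253.3]
  z 10 [ 587. -121.] [16. 69.] [[554.0, -110.0], [612.0, -147.0], [620.0, -133.0], [563.0, -96.0]]
  z 108 [551. -32.] [14. 60.] [[521.0, -21.0], [572.0, -54.0], [580.0, -42.0], [529.0, -9.0]]
[249 250  28  24 205] [262.9 261.5]
  z 10 [ 475. -128.] [83. 19.] [[448.0, -161.0], [465.0, -169.0], [501.0, -95.0], [484.0, -87.0]]
  z 108 [452. -37.] [73. 16.] [[428.0, -66.0], [443.0, -73.0], [475.0, -8.0], [460.0, -1.0]]
[267 261  26  25 204] [279.9 272.5]
  z 10 [ 430. -106.] [82. 17.] [[407.0, -141.0], [423.0, -147.0], [454.0, -71.0], [438.0, -64.0]]
  z 108 [413. -18.] [72. 15.] [[392.0, -48.0], [406.0, -54.0], [434.0, 13.0], [420.0, 19.0]]
[163 273  27  22 185] [175.5 282.7]
  z 10 [638. -13.] [16. 76.] [[601.0, -5.0], [669.0, -37.0], [676.0, -22.0], [607.0, 10.0]]
  z 108 [596.  63.] [14. 67.] [[562.0, 71.0], [623.0, 43.0], [629.0, 56.0], [568.0, 84.0]]
```

View pics/side_crop1.png

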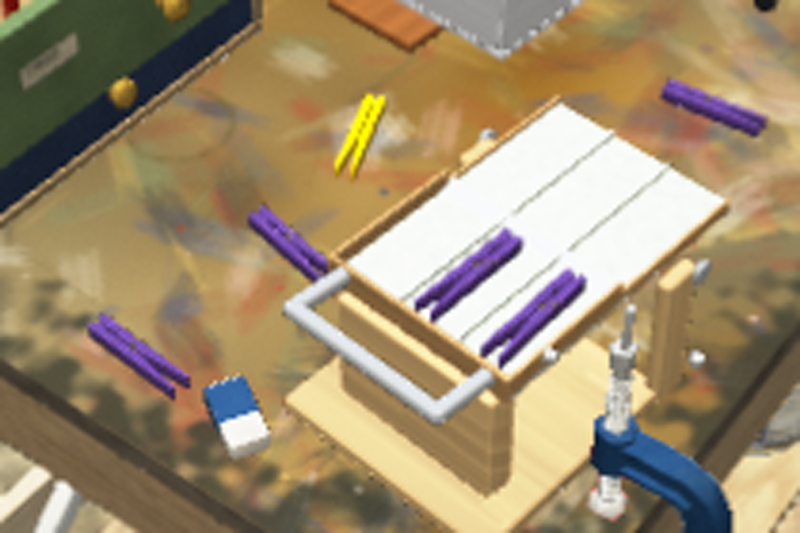

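View pics/side_crop2.png

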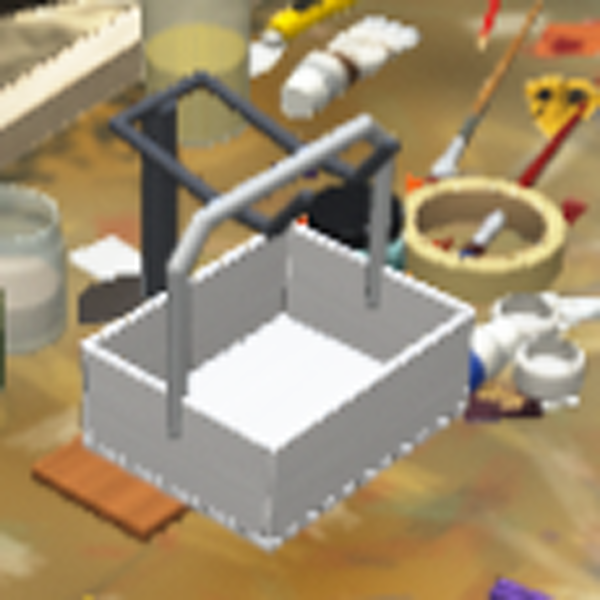

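```bash
cat > c.py <<'E'
from h import *
from scipy.optimize import least_squares
im=grab('side')
s=800/210
px=lambda u,v:(140+u/s,190+v/s)
# stand-frame pts
pts={'mouthL':((45,63,104),px(560,97)),'mouthR':((45,-63,104),px(728,205)),'hL':((-180,-50,110),px(290,306)),'hR':((-180,50,110),px(437,411))}
# y sign decide: try both
def W(p,P):
    c,sn=np.cos(p[2]),np.sin(p[2]); P=np.array(P,float)
    return np.c_[p[0]+c*P[:,0]-sn*P[:,1],p[1]+sn*P[:,0]+c*P[:,1],P[:,2]]
uv=np.array([v[1] for v in pts.values()])
for sg in (1,-1):
    P=np.array([v[0] for v in pts.values()],float)
    P[:2,1]=[-63*sg,63*sg]; P[2:,1]=[-50*sg,50*sg]
    f=lambda p:(proj(im,W(p,P))-uv).ravel()
    r=least_squares(f,[415,-125,-1.98]); print(sg,r.x,r.fun.round(1),r.cost)
    if r.cost<100: best=r.x
np.save('stand.npy',best)
# overlay
big=cv2.resize(im['color'][190:330,140:350],(800,533),interpolation=cv2.INTER_CUBIC)[:,:,::-1].copy()
def dl(P,col):
    q=proj(im,W(best,P)); q=(q-[140,190])*s
    cv2.polylines(big,[np.round(q).astype(int)],False,col,1)
dl([(45,-63,100),(-141,-63,100),(-141,63,100),(45,63,100),(45,-63,100)],(0,0,255))
for y in (-20,20): dl([(45,y,104),(-141,y,104)],(0,255,0))
dl([(-45,-63,105),(-45,63,105)],(0,255,0))
dl([(-180,-50,110),(-180,50,110)],(255,0,0))
dl([(12,-75,0),(132,-75,0),(132,75,0),(12,75,0),(12,-75,0)],(0,255,255))
dl([(0,-76,0),(0,76,0)],(255,255,0))
cv2.imwrite('pics/fit1.png',big)
print(W(best,[(0,0,0),(72,0,0),(-180,0,110),(0,-40,100),(0,0,100),(0,40,100),(-93,0,0)]).round(1))
# hook
im2=grab('side')
s2=600/115; q=lambda u,v:(220+u/s2,100+v/s2)
print('bar straight ends z209',onz(im2,[q(205,203),q(365,122)],212).round(1))
E
python3 c.py
```

```text
1 [ 396.00418275 -122.23536284   -2.26357716] [ 48.3  33.4 -33.5 -28.2  24.1  20.  -41.9 -39.7] 4837.6579689495775
-1 [ 404.14638787 -122.5604596    -2.05148309] [-0.3 -0.3  1.3 -1.2  0.2  0.3 -1.1  0.7] 2.479190596094015
[[ 404.1 -122.6    0. ]
 [ 370.9 -186.4    0. ]
 [ 487.4   37.   110. ]
 [ 368.7 -104.1  100. ]
 [ 404.1 -122.6  100. ]
 [ 439.6 -141.1  100. ]
 [ 447.1  -40.1    0. ]]
bar straight ends z209 [[ 537.7 -312.5  212. ]
 [ 485.5 -402.1  212. ]]
```

View pics/fit1.png

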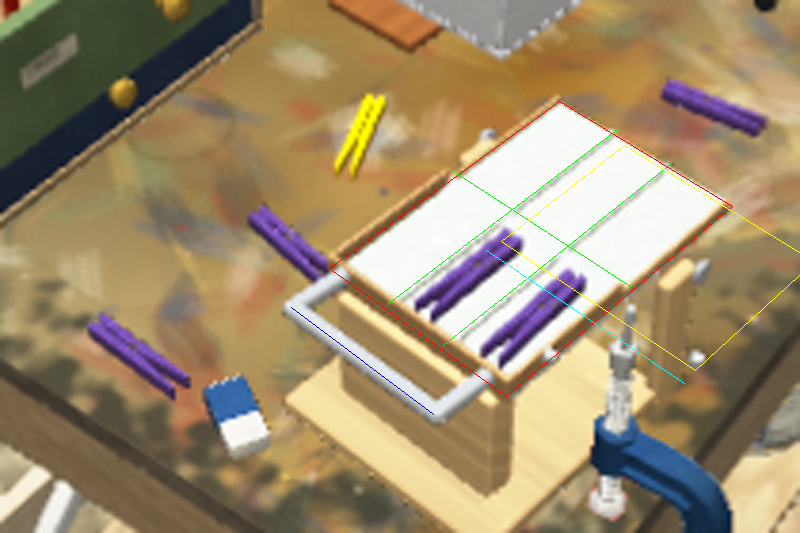

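```bash
cat > d.py <<'E'
from h import *
o=readout.get_obs(); R=cv2.Rodrigues(o['orientation'])[0]; print(R.round(3)); print('yaw tool y',np.arctan2(R[1,1],R[0,1]))
im=grab('side')
print('drawer foot',onz(im,[(208,195),(125,258),(118,270)],0).round())
print('clamp top', onz(im,[(305,270)],60).round(),onz(im,[(305,270)],100).round())
E
python3 d.py
```

```text
[[ 0.     0.407 -0.914]
 [ 0.    -0.914 -0.407]
 [-1.    -0.    -0.   ]]
yaw tool y -1.1520315072106813
drawer foot [[ 682. -331.    0.]
 [ 784.  -58.    0.]
 [ 782.  -20.    0.]]
clamp top [[372. -82.  60.]] [[368. -45. 100.]]
```

Candidates: purple loose pegs at side pixels (327,217), (215,253) and (176,283). Lookalikes to leave are the yellow peg (235,225) and the back-row pegs (263,262) and (280,272). The first reach goes to the peg at (327,217), world (361,-317), which the side crop confirms is purple and lying alone.

apply_moves(
  commands=[
    [[0.014, 0.032, -0.015, -0.09], [0.028, 0.064, -0.03, -0.18], [0.042, 0.096, -0.045, -0.27], [0.056, 0.128, -0.06, -0.36], [0.07, 0.16, -0.075, -0.45], [0.084, 0.192, -0.09, -0.54], [0.096, 0.225, -0.102, -0.63], [0.107, 0.253, -0.115, -0.705]],
  ],
)

```text
t: 2.25
ee_pos: [361.6, -316.9, 289.5]
orientation: [-2.067, 0.301, 2.066]
ft_force: [-0.5, -0.1, -0.3]
width: 87.8
```

```bash
cat > peg.py <<'E'
from h import *
import sys
def pegs(cam,fn=None,z=9):
    im=grab(cam,fn); hsv=cv2.cvtColor(im['color'],cv2.COLOR_RGB2HSV)
    m=cv2.inRange(hsv,(122,70,40),(152,255,255)); m=cv2.morphologyEx(m,cv2.MORPH_CLOSE,np.ones((5,5)))
    n,l,s,ce=cv2.connectedComponentsWithStats(m); out=[]
    for i in range(1,n):
        if s[i,4]>60:
            ys,xs=np.nonzero(l==i); W=onz(im,np.c_[xs,ys],z)[:,:2].astype(np.float32)
            (c,wh,a)=cv2.minAreaRect(W); b=cv2.boxPoints((c,wh,a))
            e=[b[1]-b[0],b[2]-b[1]]; e=max(e,key=np.linalg.norm)
            ang=np.arctan2(e[1],e[0]); 
            if ang>np.pi/2: ang-=np.pi
            if ang<=-np.pi/2: ang+=np.pi
            print(cam,'px',ce[i].round(),'area',s[i,4],'c',np.round(c,1),'size',np.round(sorted(wh)),'dir',round(float(ang),3))
    return im
if __name__=='__main__':
    o=readout.get_obs(); R=cv2.Rodrigues(o['orientation'])[0]
    print('t',round(o['t'],2),'tcp',o['ee_pos'].round(1),'psi',round(float(np.arctan2(R[1,1],R[0,1])),3),'w',round(o['width'],1),'f',o['ft_force'].round(1))
    for a in sys.argv[1:]:
        c,fn,z=a.split(','); pegs(c,fn or None,float(z))
E
python3 peg.py wrist,w1.png,9 side,,9
```

```text
t 2.25 tcp [ 361.6 -316.9  289.5] psi -1.859 w 87.8 f [-0.5 -0.1 -0.3]
wrist px [265. 185.] area 825 c [ 363.1 -322.2] size [12. 72.] dir -0.289
side px [327. 218.] area 154 c [ 361.8 -318.5] size [21. 72.] dir -0.293
side px [215. 254.] area 154 c [ 587.3 -122.6] size [17. 69.] dir -0.577
side px [263. 262.] area 216 c [ 474.8 -128.7] size [19. 83.] dir 1.112
side px [280. 273.] area 222 c [ 429.4 -107.3] size [18. 84.] dir 1.15
side px [176. 283.] area 197 c [638.9 -14.2] size [16. 76.] dir -0.436
```

View pics/w1.png

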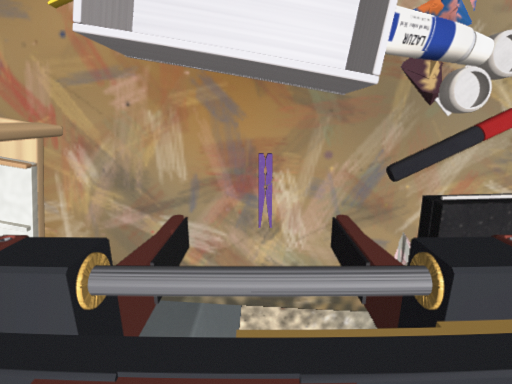

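The peg lies at wrist pixel (265,185), centred between the fingers and along the finger plane. Going down to grasp it.

apply_moves(
  commands=[
    [[0.0015, -0.003, -0.02, 0], [0.0015, -0.003, -0.045, 0], [0.0015, -0.003, -0.07, 0], [0.0015, -0.003, -0.09, 0], [0.0015, -0.003, -0.1035, 0], [0.0015, -0.003, -0.1035, 0]],
  ],
  gripper=0.05,
)

```text
t: 3.1
ee_pos: [362.5, -321.4, 185.7]
orientation: [-2.067, 0.297, 2.069]
ft_force: [0.3, 0.1, 0.5]
width: 49.9
```

```bash
python3 peg.py wrist,w2.png,9
```

```text
t 3.1 tcp [ 362.5 -321.4  185.7] psi -1.857 w 49.9 f [0.3 0.1 0.5]
wrist px [261. 219.] area 1864 c [ 371.9 -324.7] size [13. 56.] dir -0.294
```

View pics/w2.png

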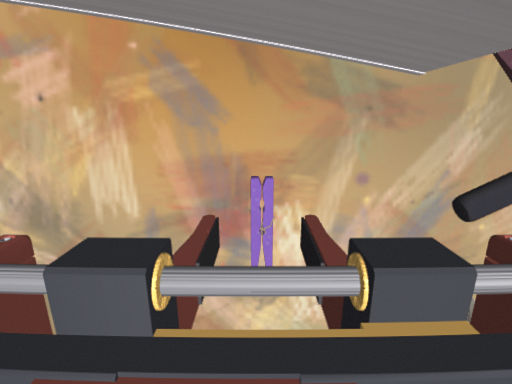

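The peg is centred between the pads, with its far end at (261,177), which is 2 mm off along its length. Closing on it and lifting.

apply_moves(
  commands=[
    [[0, 0, 0, 0], [0, 0, 0, 0], [0, 0, 0, 0], [0, 0, 0, 0], [0, 0, 0.02, 0], [0, 0, 0.06, 0], [0, 0, 0.11, 0], [0, 0, 0.15, 0]],
  ],
  gripper=0.0,
)

```text
t: 4.15
ee_pos: [362.6, -320.9, 338.0]
orientation: [-2.069, 0.298, 2.067]
ft_force: [-0.5, -1.1, -0.7]
width: 14.3
```

```bash
python3 peg.py wrist,w3.png,150
```

```text
t 4.15 tcp [ 362.6 -320.9  338. ] psi -1.857 w 14.3 f [-0.5 -1.1 -0.7]
wrist px [15. 33.] area 1269 c [ 512.8 -223.1] size [11. 38.] dir -0.573
wrist px [260. 220.] area 1860 c [ 368.3 -321.7] size [13. 59.] dir -0.277
```

View pics/w3.png

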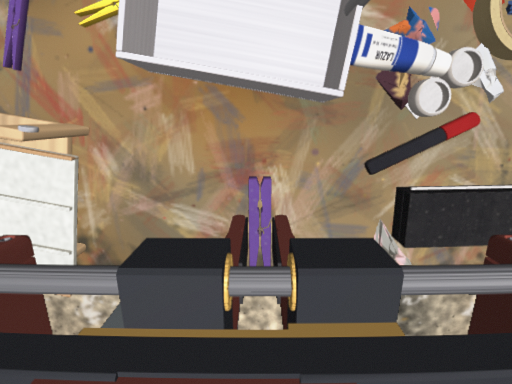

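Peg held (opening 14.3 mm). The tray edge shows at lower left, around (40,220). Carrying it over the tray while turning.

apply_moves(
  commands=[
    [[0.005, 0.025, 0, 0.172], [0.01, 0.05, 0, 0.344], [0.015, 0.075, 0, 0.516], [0.02, 0.1, 0, 0.688], [0.025, 0.125, 0, 0.86], [0.03, 0.15, 0, 1.032], [0.036, 0.175, 0, 1.204], [0.041, 0.198, 0.004, 1.376]],
  ],
)

```text
t: 5.2
ee_pos: [403.6, -122.0, 339.9]
orientation: [1.55, 0.946, -1.55]
ft_force: [0.9, -0.0, -0.3]
width: 14.4
```

```bash
cat > ov.py <<'E'
from h import *
import sys
best=np.load('stand.npy')
def W(p,P):
    c,sn=np.cos(p[2]),np.sin(p[2]); P=np.array(P,float)
    return np.c_[p[0]+c*P[:,0]-sn*P[:,1],p[1]+sn*P[:,0]+c*P[:,1],P[:,2]]
if __name__=='__main__':
    im=grab(sys.argv[1])
    big=im['color'][:,:,::-1].copy()
    cv2.imwrite('pics/'+sys.argv[2],cv2.resize(big,(768,576),interpolation=cv2.INTER_CUBIC))
    def dl(P,col):
        q=[]
        for a,b in zip(P[:-1],P[1:]): q+= [np.array(a)+(np.array(b)-np.array(a))*k/10 for k in range(11)]
        q=proj(im,W(best,q)); cv2.polylines(big,[np.round(q).astype(int)],False,col,1)
    dl([(45,-63,104),(-141,-63,104),(-141,63,104),(45,63,104),(45,-63,104)],(0,0,255))
    for y in (-20,20): dl([(45,y,104),(-141,y,104)],(0,255,0))
    dl([(-45,-63,105),(-45,63,105)],(0,255,0))
    dl([(-180,-50,110),(-180,50,110)],(255,0,0))
    cv2.imwrite('pics/o_'+sys.argv[2],cv2.resize(big,(768,576),interpolation=cv2.INTER_CUBIC))
E
python3 peg.py; python3 ov.py wrist w4.png
```

```text
t 5.2 tcp [ 403.6 -122.   339.9] psi -0.475 w 14.4 f [ 0.9 -0.  -0.3]
```

View pics/o_w4.png

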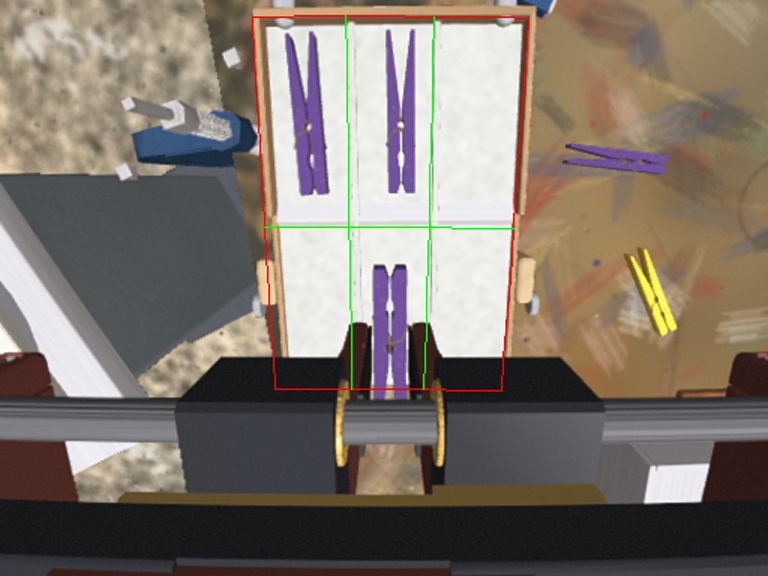

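View pics/w4.png

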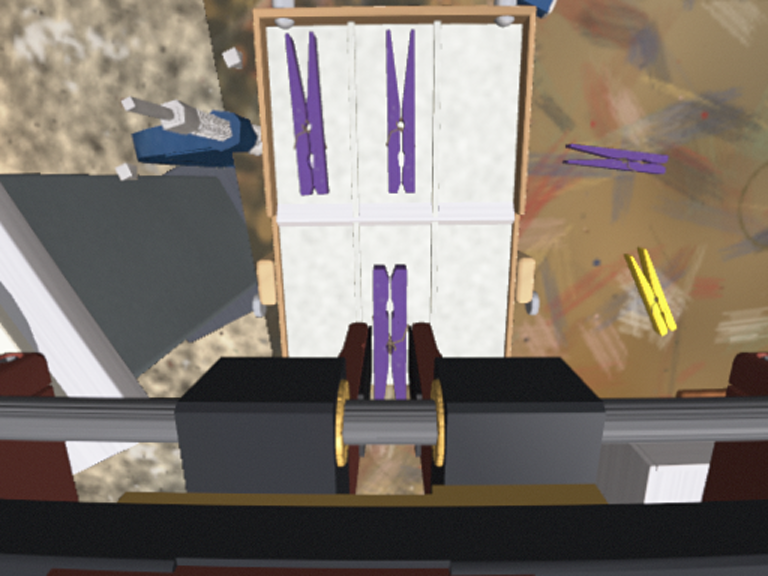

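```bash
cat > e.py <<'E'
from ov import *
from scipy.optimize import least_squares
im=grab('wrist')
s=800/210; px=lambda u,v:(140+u/s,190+v/s)
ims=grab('side')
best=np.load('stand.npy')
# divider constraint: pixel points lie on projected line; side-points.  y sign: image left = -y (bay0)? use sg
SP=np.array([(45,63,104),(45,-63,104),(-180,50,110),(-180,-50,110)],float); SU=np.array([px(560,97),px(728,205),px(290,306),px(437,411)])
def lined(im,p,A,B,uv):
    q=proj(im,W(p,[A,B])); d=q[1]-q[0]; n=np.array([-d[1],d[0]])/np.linalg.norm(d)
    return (np.array(uv)/1.5-q[0])@n
def f(p,sg=-1):
    r=[]
    r+=list((proj(ims,W(p,SP))-SU).ravel()*1.5)
    for y,uv in ((20*sg,[(351.5,40),(353,110),(354,170),(356,250),(357,310)]),(-20*sg,[(438,40),(436,110),(434,170),(433,250),(432,310)])):
        r+=list(lined(im,p,(-45,y,104),(-130,y,104),uv))
    r+=list(lined(im,p,(-45,-60,100),(-45,60,100),[(300,222),(340,222),(470,221),(510,221)]))
    r+=list(lined(im,p,(-141,-60,100),(-141,60,100),[(300,26),(370,24),(470,23)]))
    return np.array(r)
for sg in (1,-1):
    r=least_squares(f,best,args=(sg,)); print(sg,r.x.round(3),r.cost.round(1),r.fun.round(1))
    if sg==1: np.save('stand2.npy',r.x)
E
python3 e.py
```

```text
1 [ 407.247 -122.52    -2.038] 14560.1 [ -3.2  -0.7  -0.3  -2.7  -1.1   1.2  -2.2   1.3 -57.4 -55.3 -53.8 -51.3
 -49.8  58.1  55.9  53.8  52.1  50.7  -2.7  -2.7  -3.3  -3.3   3.6   2.3
   1.7]
-1 [ 407.291 -122.516   -2.037] 43.2 [-3.2 -0.7 -0.3 -2.8 -1.1  1.3 -2.2  1.3  0.5  0.6  0.5  0.8  0.7  0.3
 -0.  -0.5 -0.   0.1 -2.7 -2.7 -3.2 -3.2  3.6  2.3  1.8]
```

apply_moves(
  commands=[
    [[0.002, -0.001, -0.015, 0.012], [0.002, -0.001, -0.03, 0.012], [0.002, -0.001, -0.045, 0.012], [0.002, -0.001, -0.0525, 0.012], [0.002, -0.001, -0.0525, 0.012]],
  ],
)

```text
t: 5.98
ee_pos: [405.4, -124.5, 286.8]
orientation: [1.546, 0.95, -1.548]
ft_force: [-0.2, 1.5, -0.8]
width: 14.5
```

apply_moves(
  commands=[
    [[0, 0, 0, 0], [0, 0, 0, 0], [0, 0, 0, 0], [0, 0, 0.03, 0], [0, 0, 0.07, 0]],
  ],
  gripper=0.03,
)

```text
t: 6.6
ee_pos: [405.3, -123.8, 357.9]
orientation: [1.545, 0.951, -1.547]
ft_force: [0.1, 0.3, 0.3]
width: 30.1
```

```bash
python3 - <<'E'
import numpy as np; np.save('stand.npy',[406.8,-122.5,-2.040])
E
python3 peg.py wrist,w5.png,109 side,,109; python3 ov.py side s5.png;  python3 - <<'E'
import cv2
im=cv2.imread('pics/w5.png'); cv2.imwrite('pics/w5b.png',cv2.resize(im,(768,576)))
im=cv2.imread('pics/o_s5.png'); cv2.imwrite('pics/s5b.png',cv2.resize(im[270:500,210:560],(780,512)))
E
```

```text
t 6.6 tcp [ 405.3 -123.8  357.9] psi -0.469 w 30.1 f [0.1 0.3 0.3]
wrist px [265.  84.] area 1276 c [454. -38.] size [12. 71.] dir 1.111
wrist px [207.  83.] area 1460 c [414.9 -19. ] size [13. 71.] dir 1.149
wrist px [404. 107.] area 685 c [ 540.5 -104.5] size [ 9. 51.] dir -0.572
wrist px [261. 196.] area 990 c [ 407.1 -125.4] size [12. 72.] dir 1.097
side px [295. 238.] area 182 c [ 405.  -121.5] size [16. 74.] dir 1.103
side px [215. 254.] area 154 c [550.  -30.8] size [15. 60.] dir -0.577
side px [263. 262.] area 216 c [451.4 -36.1] size [16. 72.] dir 1.112
side px [280. 273.] area 222 c [411.7 -17.4] size [16. 74.] dir 1.15
side px [176. 283.] area 197 c [595.1  64.1] size [14. 67.] dir -0.436
```

View pics/w5b.png

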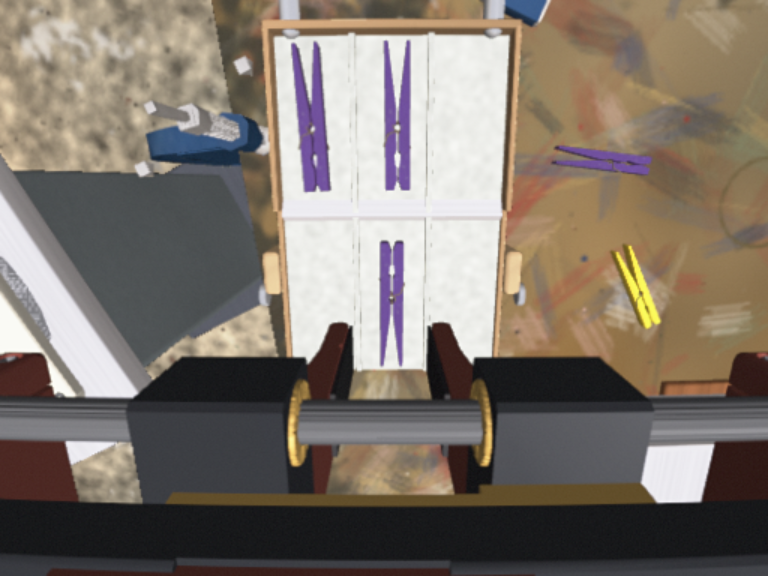

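View pics/s5b.png

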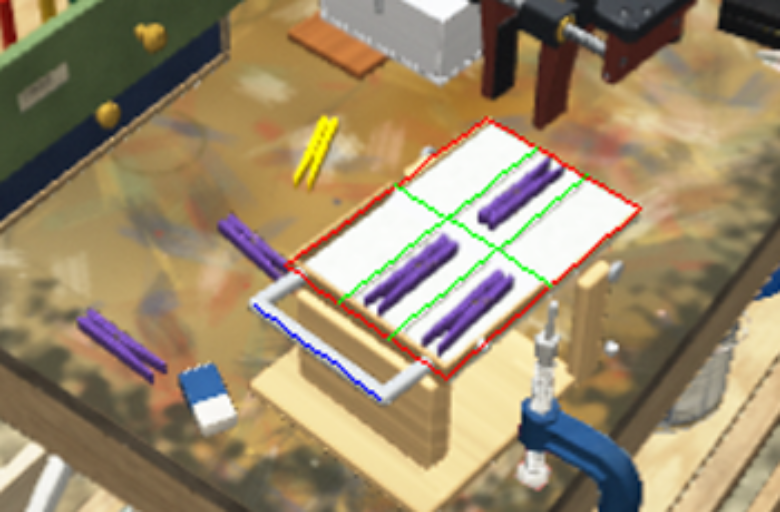

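Run:
```python
from h import *
im=grab('wrist')
for n,z,uv in (('mouth',100,(392,371)),('mouth',103,(392,371)),('lipfront',100,(392,217)),('divL',104,(358,290)),('divR',104,(426,290)),('back',100,(396,35))):
    P=onz(im,[np.array(uv)/1.5],z)[0]; yaw=-2.040; d=P[:2]-[406.8,-122.5]
    print(n,z,P.round(1),'xs',round(np.cos(yaw)*d[0]+np.sin(yaw)*d[1],1),'ys',round(-np.sin(yaw)*d[0]+np.cos(yaw)*d[1],1))
for c in ((407.1,-125.4),(405,-121.5)):
    d=np.array(c)-[406.8,-122.5]; print(np.cos(yaw)*d[0]+np.sin(yaw)*d[1],-np.sin(yaw)*d[0]+np.cos(yaw)*d[1])
```

```text
mouth 100 [ 389.8 -166.5  100. ] xs 46.9 ys 4.7
mouth 103 [ 390.4 -165.2  103. ] xs 45.5 ys 4.6
lipfront 100 [431.7 -83.4 100. ] xs -46.1 ys 4.5
divL 104 [ 395.9 -111.2  104. ] xs -5.2 ys -14.8
divR 104 [ 430.5 -128.7  104. ] xs -5.2 ys 24.0
back 100 [475.1  -2.  100. ] xs -138.4 ys 6.4
2.4509402391225272 1.578889465494671
-0.0780115590997329 -2.0576477338570056
```

Peg 1 lies lengthwise in the middle bay (wrist px (261,196) raw), clear of the dividers and about 2–4 mm from the middle. The next peg is at wrist px (404,107), to the right of the tray.

apply_moves(
  commands=[
    [[0.02, 0, 0, 0.18], [0.045, 0, -0.005, 0.36], [0.07, 0, -0.015, 0.54], [0.095, 0, -0.025, 0.72], [0.12, 0.001, -0.035, 0.9], [0.145, 0.002, -0.045, 1.08], [0.165, 0.003, -0.053, 1.26], [0.182, 0.003, -0.058, 1.44]],
  ],
  gripper=0.05,
)

```text
t: 7.8
ee_pos: [587.7, -120.7, 297.2]
orientation: [0.465, 1.524, -0.465]
ft_force: [0.1, -0.0, -0.3]
width: 50.4
```

```bash
python3 - <<'E'
import numpy as np; np.save('stand.npy',[409,-122.7,-2.040])
E
python3 peg.py wrist,w6.png,9
```

```text
t 7.8 tcp [ 587.7 -120.7  297.2] psi 0.977 w 50.4 f [ 0.1 -0.  -0.3]
wrist px [378. 176.] area 1098 c [640.8 -17.1] size [15. 72.] dir -0.438
wrist px [257. 193.] area 803 c [ 586.3 -122.2] size [13. 71.] dir -0.574
```

View pics/w6.png

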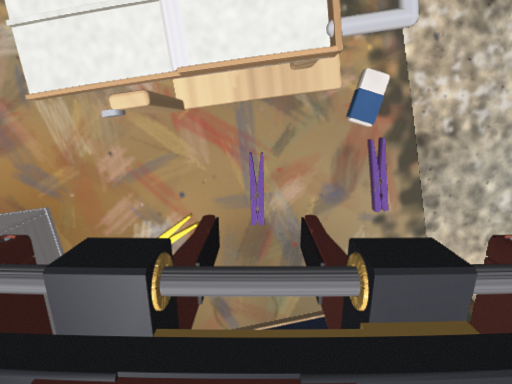

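The target peg is at (257,193), 130 px from the third purple peg at (378,176). The yellow one at (185,230) is about 65 mm off to the left and clear of the fingers. Descending.

apply_moves(
  commands=[
    [[-0.001, -0.001, -0.02, 0.024], [-0.001, -0.001, -0.045, 0.024], [-0.001, -0.001, -0.07, 0.024], [-0.001, -0.001, -0.095, 0.024], [-0.001, -0.001, -0.1135, 0.024], [-0.001, -0.001, -0.1135, 0.024]],
  ],
)

```text
t: 8.6
ee_pos: [586.0, -121.8, 184.6]
orientation: [0.452, 1.526, -0.452]
ft_force: [0.3, 1.0, 0.2]
width: 50.1
```

```bash
python3 peg.py wrist,w7.png,9
```

```text
t 8.6 tcp [ 586.  -121.8  184.6] psi 0.994 w 50.1 f [0.3 1.  0.2]
wrist px [457. 204.] area 2948 c [637.5 -17. ] size [18. 68.] dir -0.436
wrist px [258. 227.] area 1580 c [ 579.1 -117.9] size [12. 56.] dir -0.57
```

View pics/w7.png

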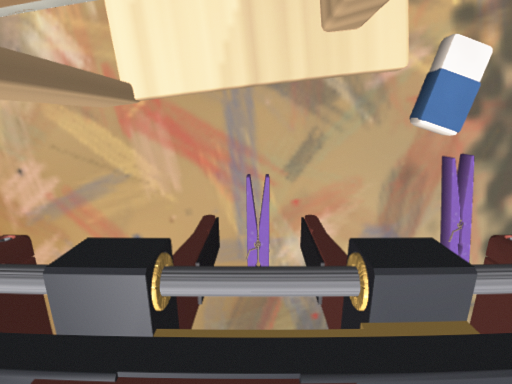

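The peg is centred at (258,227) between the pads. Closing and lifting.

apply_moves(
  commands=[
    [[0, 0, 0, 0], [0, 0, 0, 0], [0, 0, 0, 0], [0, 0, 0, 0], [0, 0, 0.02, 0], [0, 0, 0.06, 0], [0, 0, 0.11, 0], [0, 0, 0.154, 0]],
  ],
  gripper=0.0,
)

```text
t: 9.65
ee_pos: [586.6, -121.9, 343.3]
orientation: [0.451, 1.522, -0.451]
ft_force: [1.6, 0.4, 0.4]
width: 14.4
```

```bash
python3 peg.py wrist,w8.png,153
```

```text
t 9.65 tcp [ 586.6 -121.9  343.3] psi 0.995 w 14.4 f [1.6 0.4 0.4]
wrist px [104.   5.] area 783 c [ 436.9 -118.7] size [ 6. 58.] dir 1.093
wrist px [363. 168.] area 795 c [591.2 -48.5] size [ 8. 38.] dir -0.433
wrist px [260. 226.] area 1657 c [ 585.1 -119.5] size [14. 63.] dir -0.576
```

apply_moves(
  commands=[
    [[-0.018, -0.002, 0, -0.183], [-0.036, -0.004, 0, -0.366], [-0.054, -0.007, 0, -0.549], [-0.072, -0.009, 0, -0.732], [-0.09, -0.011, 0, -0.915], [-0.108, -0.014, 0, -1.098], [-0.126, -0.016, 0, -1.281], [-0.1415, -0.018, 0, -1.461]],
  ],
)

```text
t: 10.7
ee_pos: [444.4, -140.0, 341.1]
orientation: [1.548, 0.947, -1.547]
ft_force: [0.1, 0.4, -0.1]
width: 14.8
```

```bash
python3 peg.py; python3 ov.py wrist w9.png
```

```text
t 10.7 tcp [ 444.4 -140.   341.1] psi -0.472 w 14.8 f [ 0.1  0.4 -0.1]
```

View pics/o_w9.png

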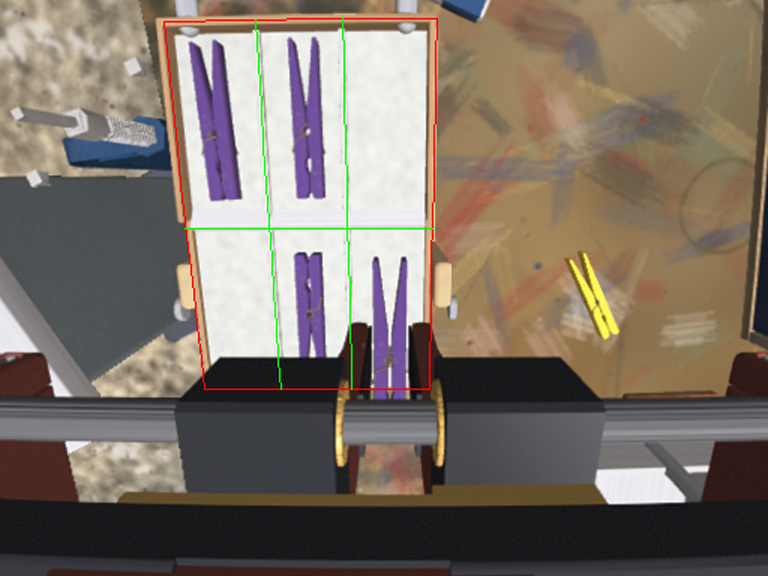

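Overlay matches the tray within about 2 mm, and the peg at (389,360) lines up with the right-hand bay. Lowering and releasing.

apply_moves(
  commands=[
    [[0, 0, -0.015, 0], [0, 0, -0.03, 0], [0, 0, -0.045, 0], [0, 0, -0.053, 0], [0, 0, -0.053, 0]],
  ],
)

```text
t: 11.38
ee_pos: [445.3, -139.9, 286.3]
orientation: [1.543, 0.953, -1.544]
ft_force: [0.7, -0.4, -0.7]
width: 14.9
```

apply_moves(
  commands=[
    [[0, 0, 0, 0], [0, 0, 0, 0], [0, 0, 0, 0], [0, 0, 0.03, 0], [0, 0, 0.07, 0]],
  ],
  gripper=0.03,
)

```text
t: 12.0
ee_pos: [444.8, -139.9, 357.3]
orientation: [1.543, 0.953, -1.545]
ft_force: [-0.5, -0.3, -0.8]
width: 29.9
```

```bash
python3 peg.py wrist,w10.png,109 side,s10.png,9
```

```text
t 12.0 tcp [ 444.8 -139.9  357.3] psi -0.466 w 29.9 f [-0.5 -0.3 -0.8]
wrist px [210.  87.] area 1428 c [454.7 -38.1] size [13. 71.] dir 1.111
wrist px [153.  85.] area 1710 c [415.5 -19.4] size [15. 71.] dir 1.148
wrist px [261. 204.] area 961 c [ 448. -138.] size [12. 71.] dir 1.112
wrist px [210. 198.] area 1019 c [ 408.2 -123.7] size [14. 67.] dir 1.089
side px [278. 230.] area 173 c [ 467.  -242.6] size [19. 82.] dir 1.102
side px [295. 238.] area 182 c [ 421.7 -226.2] size [19. 84.] dir 1.103
side px [263. 262.] area 216 c [ 474.8 -128.7] size [19. 83.] dir 1.112
side px [280. 273.] area 222 c [ 429.4 -107.3] size [18. 84.] dir 1.15
side px [176. 283.] area 197 c [638.9 -14.2] size [16. 76.] dir -0.436
```

View pics/w10.png

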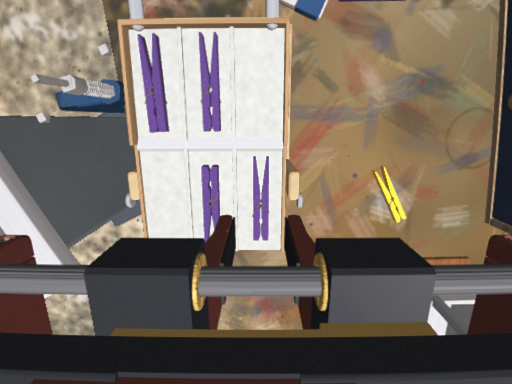

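Peg 2 lies at (261,200) in the right bay. On to the third peg.

apply_moves(
  commands=[
    [[0.02, 0.012, 0, 0.18], [0.045, 0.028, 0, 0.36], [0.07, 0.044, 0, 0.54], [0.095, 0.06, -0.005, 0.72], [0.12, 0.076, -0.015, 0.9], [0.145, 0.092, -0.028, 1.08], [0.17, 0.108, -0.042, 1.26], [0.1943, 0.124, -0.057, 1.44]],
  ],
  gripper=0.05,
)

```text
t: 13.1
ee_pos: [640.0, -15.4, 298.7]
orientation: [0.463, 1.522, -0.463]
ft_force: [0.4, 0.5, -0.8]
width: 49.9
```

apply_moves(
  commands=[
    [[0, 0, 0, 0.163], [0, 0, 0, 0.163]],
  ],
)

```text
t: 13.35
ee_pos: [639.2, -15.7, 298.9]
orientation: [0.341, 1.545, -0.341]
ft_force: [-0.3, -1.5, 0.1]
width: 50.0
```

```bash
python3 peg.py wrist,w11.png,9
```

```text
t 13.35 tcp [639.2 -15.7 298.9] psi 1.136 w 50.0 f [-0.3 -1.5  0.1]
wrist px [259. 193.] area 795 c [641.1 -15.8] size [13. 72.] dir -0.44
```

View pics/w11.png

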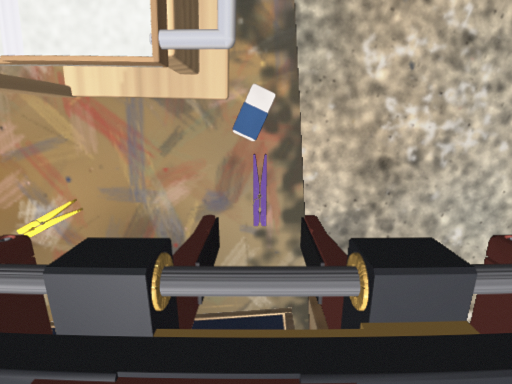

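Peg at (259,193), centred, with an eraser ahead at (255,112), clear of the fingers. Descending.

apply_moves(
  commands=[
    [[0.001, 0, -0.02, 0], [0.001, 0, -0.045, 0], [0.001, 0, -0.07, 0], [0.001, 0, -0.095, 0], [0.001, 0, -0.1135, 0], [0.001, 0, -0.1135, 0]],
  ],
)

```text
t: 14.15
ee_pos: [639.6, -16.1, 184.7]
orientation: [0.341, 1.547, -0.342]
ft_force: [-0.4, -0.4, 0.3]
width: 49.6
```

```bash
python3 peg.py wrist,w12.png,9
```

```text
t 14.15 tcp [639.6 -16.1 184.7] psi 1.136 w 49.6 f [-0.4 -0.4  0.3]
wrist px [260. 228.] area 1560 c [633.3 -12.1] size [13. 55.] dir -0.443
```

View pics/w12.png

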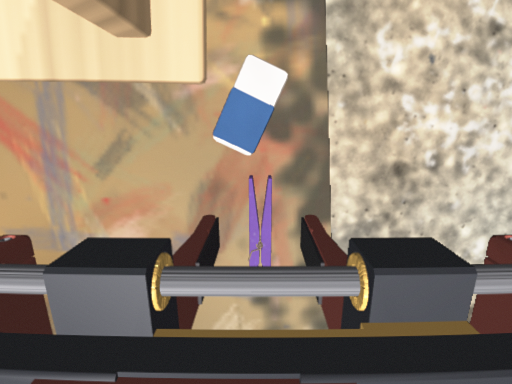

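The peg sits between the pads at (260,228). Closing and lifting.

apply_moves(
  commands=[
    [[0, 0, 0, 0], [0, 0, 0, 0], [0, 0, 0, 0], [0, 0, 0, 0], [0, 0, 0.02, 0], [0, 0, 0.06, 0], [0, 0, 0.11, 0], [0, 0, 0.154, 0]],
  ],
  gripper=0.0,
)

```text
t: 15.2
ee_pos: [640.4, -16.0, 343.9]
orientation: [0.34, 1.542, -0.34]
ft_force: [0.7, 0.6, 0.8]
width: 14.6
```

```bash
python3 peg.py wrist,w13.png,153
```

```text
t 15.2 tcp [640.4 -16.  343.9] psi 1.137 w 14.6 f [0.7 0.6 0.8]
wrist px [17. 39.] area 656 c [484.4 -90.5] size [11. 27.] dir 1.101
wrist px [260. 227.] area 1619 c [639.2 -14.2] size [14. 63.] dir -0.435
```

apply_moves(
  commands=[
    [[-0.03, -0.01, 0, -0.178], [-0.06, -0.02, 0, -0.356], [-0.09, -0.03, 0, -0.534], [-0.12, -0.04, 0, -0.712], [-0.155, -0.051, 0, -0.89], [-0.19, -0.063, 0, -1.068], [-0.225, -0.074, 0, -1.246], [-0.255, -0.084, 0, -1.424]],
  ],
)

```text
t: 16.25
ee_pos: [384.2, -100.2, 341.5]
orientation: [1.422, 1.055, -1.421]
ft_force: [0.6, -1.3, -0.3]
width: 14.9
```

apply_moves(
  commands=[
    [[-0.0117, -0.0037, 0, -0.179], [-0.0117, -0.0037, 0, -0.179]],
  ],
)

```text
t: 16.5
ee_pos: [373.2, -103.8, 341.5]
orientation: [1.544, 0.951, -1.542]
ft_force: [0.0, 0.2, 0.3]
width: 14.8
```

```bash
python3 peg.py; python3 ov.py wrist w14.png
```

```text
t 16.5 tcp [ 373.2 -103.8  341.5] psi -0.465 w 14.8 f [0.  0.2 0.3]
```

View pics/o_w14.png

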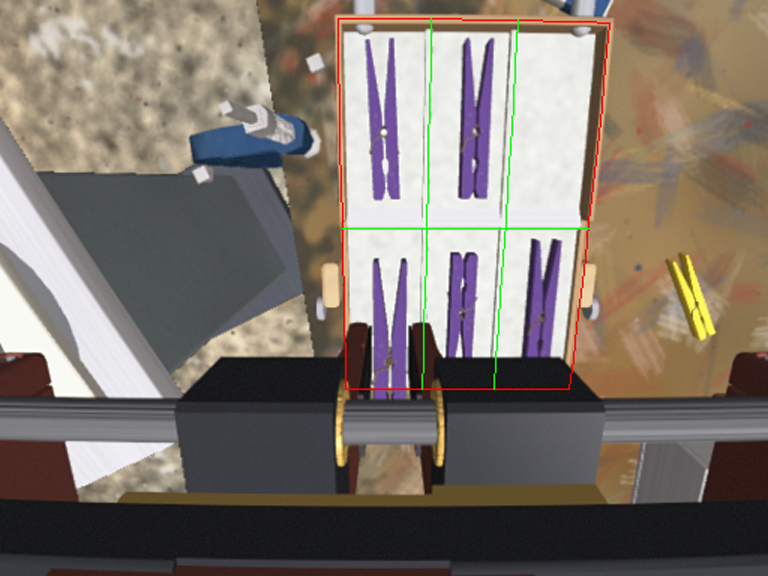

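The third peg lines up with the left bay, between the wall at x≈350 and the divider at x≈421. The clamp at (250,130) is outside the gripper footprint. Lowering.

apply_moves(
  commands=[
    [[-0.001, 0, -0.015, 0], [-0.001, 0, -0.03, 0], [-0.001, 0, -0.045, 0], [-0.001, 0, -0.053, 0], [-0.001, 0, -0.053, 0]],
  ],
)

```text
t: 17.18
ee_pos: [373.4, -103.6, 287.5]
orientation: [1.542, 0.953, -1.542]
ft_force: [-0.2, -0.2, -1.0]
width: 14.5
```

apply_moves(
  commands=[
    [[0, 0, 0, 0], [0, 0, 0, 0], [0, 0, 0, 0], [0, 0, 0.03, 0], [0, 0, 0.07, 0]],
  ],
  gripper=0.03,
)

```text
t: 17.8
ee_pos: [372.4, -103.6, 358.0]
orientation: [1.543, 0.954, -1.545]
ft_force: [1.1, 0.2, 0.2]
width: 29.8
```

```bash
python3 peg.py wrist,w15.png,109 side,s15.png,109
python3 - <<'E'
import cv2
im=cv2.imread('pics/s15.png'); cv2.imwrite('pics/s15b.png',cv2.resize(im[190:330,140:350],(800,533),interpolation=2))
E
```

```text
t 17.8 tcp [ 372.4 -103.6  358. ] psi -0.466 w 29.8 f [1.1 0.2 0.2]
wrist px [258.  89.] area 1258 c [414.6 -18.7] size [12. 71.] dir 1.15
wrist px [315.  87.] area 1425 c [453.8 -37.7] size [13. 71.] dir 1.107
wrist px [261. 204.] area 984 c [ 375.9 -102.1] size [12. 71.] dir 1.1
wrist px [356. 200.] area 1268 c [ 446.9 -137.2] size [14. 71.] dir 1.102
wrist px [307. 196.] area 963 c [ 408.3 -121.4] size [13. 64.] dir 1.096
side px [278. 230.] area 173 c [ 444.6 -135.9] size [16. 71.] dir 1.102
side px [295. 238.] area 182 c [ 405.  -121.5] size [16. 74.] dir 1.103
side px [308. 248.] area 190 c [ 373.3 -100.1] size [16. 75.] dir 1.105
side px [263. 262.] area 216 c [451.4 -36.1] size [16. 72.] dir 1.112
side px [280. 273.] area 222 c [411.7 -17.4] size [16. 74.] dir 1.15
```

View pics/s15b.png

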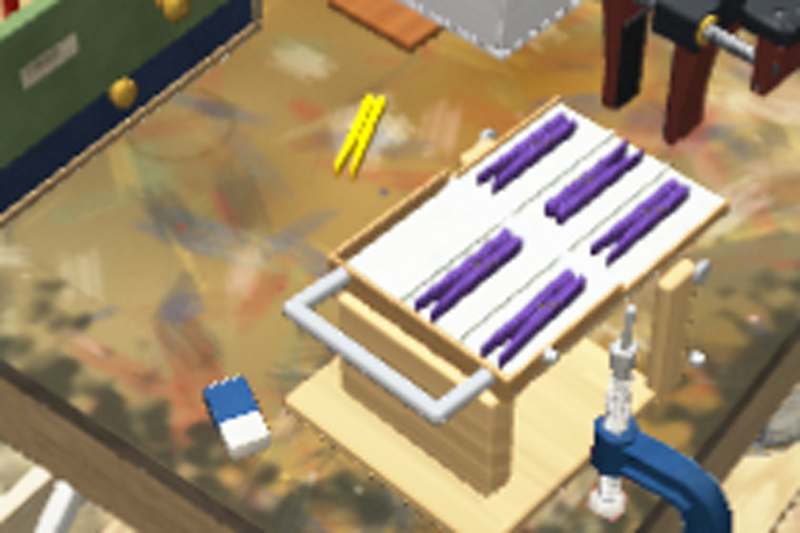

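View pics/w15.png

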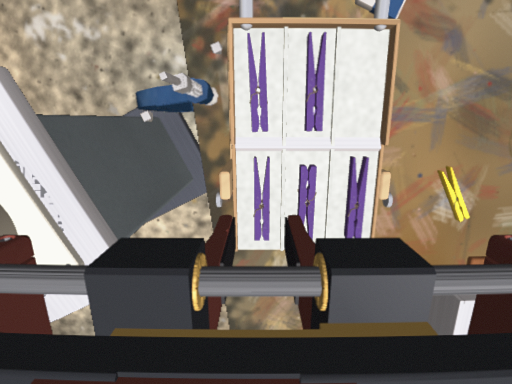

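All three pegs lie one to a bay at side px (278,230), (295,238) and (308,248), and the two back-row pegs are unmoved. Next is the caddy, starting with a look from above it.

apply_moves(
  commands=[
    [[0.01, -0.02, 0.03, 0], [0.03, -0.05, 0.06, 0], [0.05, -0.085, 0.09, -0.02], [0.07, -0.12, 0.11, -0.04], [0.09, -0.16, 0.113, -0.06], [0.108, -0.195, 0.113, -0.06], [0.125, -0.225, 0.113, -0.06], [0.139, -0.252, 0.113, -0.06]],
  ],
  gripper=0.05,
)

```text
t: 18.9
ee_pos: [512.2, -356.9, 469.3]
orientation: [1.585, 0.914, -1.586]
ft_force: [0.9, 0.3, -0.1]
width: 50.0
```

```bash
python3 peg.py
python3 - <<'E'
from h import *
for l in ('hook_saddle','caddy_bar'):
    print(l,[(np.round(d['position']).tolist(),round(d['conf'],2)) for d in models.place_of('wrist',l)])
im=grab('wrist'); c=im['color'][:,:,::-1]
cv2.imwrite('pics/w16.png',cv2.resize(c,(768,576),interpolation=2))
E
```

```text
t 18.9 tcp [ 512.2 -356.9  469.3] psi -0.526 w 50.0 f [ 0.9  0.3 -0.1]
hook_saddle []
caddy_bar []
```

View pics/w16.png

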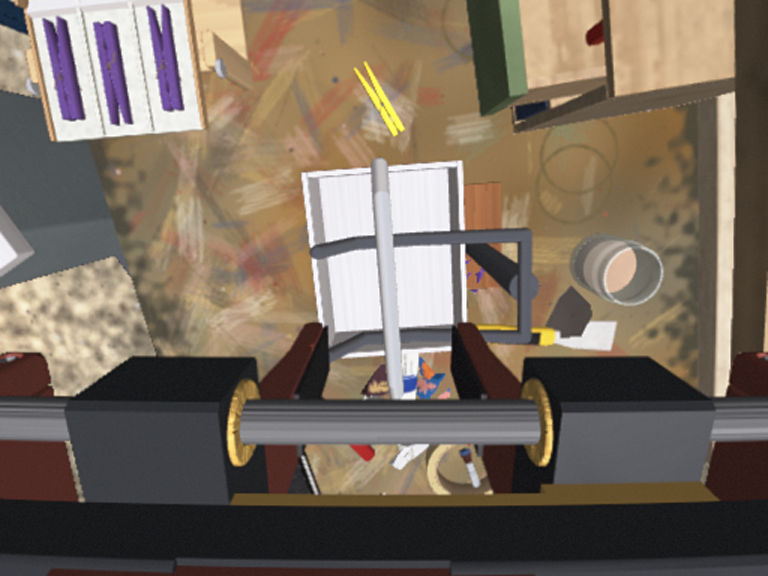

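Run:
```python
from h import *
im=grab('wrist')
P=onz(im,np.array([(381,190),(386.5,240),(389.5,288),(392,337),(394,370)])/1.5,211); print(P.round(1))
d=P[-1]-P[0]; print('bar dir',np.arctan2(-d[1],-d[0]))
# prong lines at z 206: left front tip, right corner
Q=onz(im,np.array([(395,237),(500,235),(395,335),(430,334),(318,250),(527,336)])/1.5,206); print(Q.round(1))
e=Q[1]-Q[0]; print('prong dir',np.arctan2(e[1],e[0]))
ims=grab('side','s16.png')
```

```text
[[ 540.3 -300.6  211. ]
 [ 529.  -325.8  211. ]
 [ 516.5 -350.6  211. ]
 [ 502.7 -377.3  211. ]
 [ 493.1 -396.4  211. ]]
bar dir 1.1128000129099431
[[ 533.7 -327.3  206. ]
 [ 586.2 -356.5  206. ]
 [ 504.  -378.8  206. ]
 [ 522.6 -388.9  206. ]
 [ 491.6 -311.5  206. ]
 [ 573.  -419.7  206. ]]
prong dir -0.5064773824181003
```

The bar runs from (381,185) to (395,370), and the prongs cross it at rows 240 and 337, so the saddle middle is near row 288. Going partway down for a closer look.

apply_moves(
  commands=[
    [[0.002, 0.002, -0.02, 0.036], [0.002, 0.002, -0.04, 0.036], [0.002, 0.002, -0.055, 0.036], [0.002, 0.002, -0.055, 0.036]],
  ],
)

```text
t: 19.65
ee_pos: [513.3, -352.9, 414.6]
orientation: [1.56, 0.939, -1.561]
ft_force: [0.3, 0.1, -0.4]
width: 50.0
```

```bash
python3 peg.py
python3 - <<'E'
from h import *
for n in ('wrist','side','scene'):
    im=grab(n); c=im['color'][:,:,::-1]
    if n=='side': c=c[90:230,210:350]; 
    if n=='scene': c=c[150:330,230:440]
    cv2.imwrite(f'pics/{n}17.png',cv2.resize(c,(768,576) if n!='side' else (600,600),interpolation=2))
E
```

```text
t 19.65 tcp [ 513.3 -352.9  414.6] psi -0.49 w 50.0 f [ 0.3  0.1 -0.4]
```

View pics/wrist17.png

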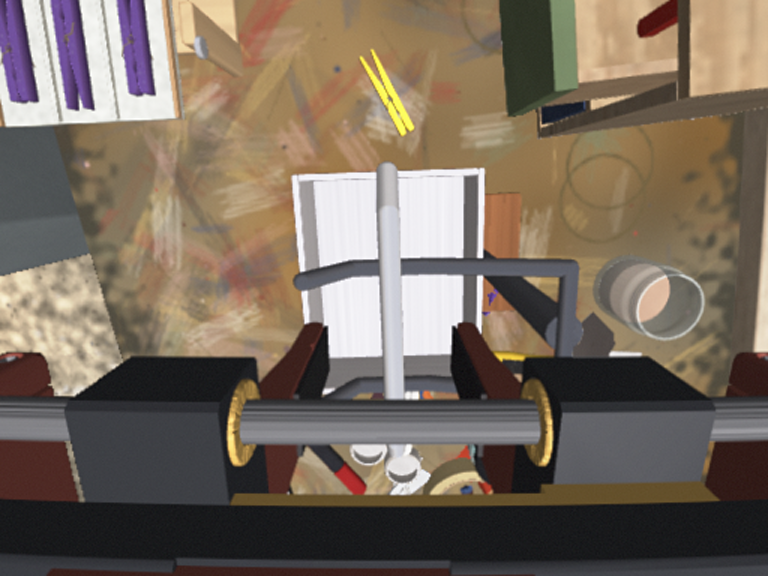

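View pics/side17.png

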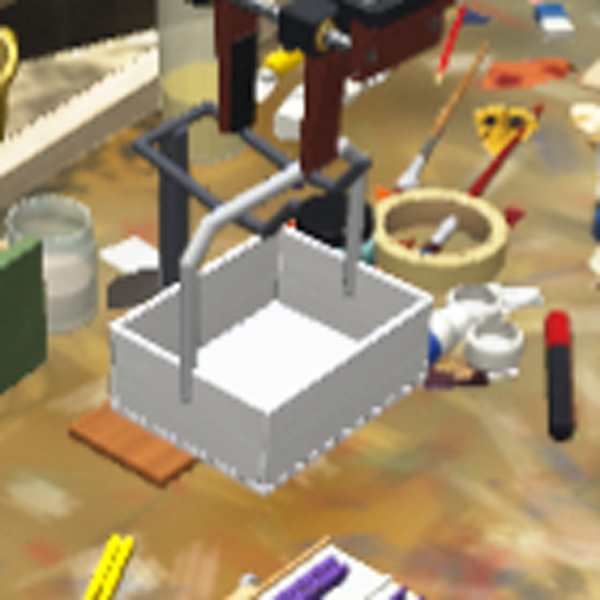

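View pics/scene17.png

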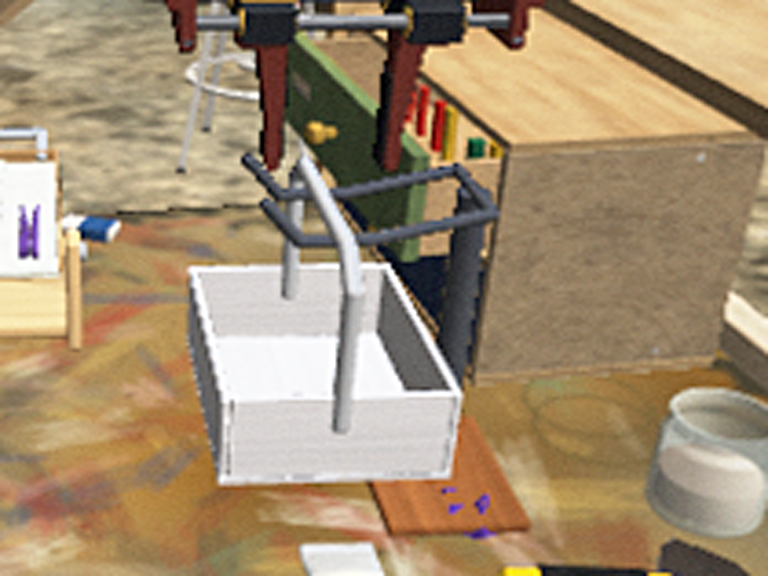

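Run:
```python
from h import *
im=grab('wrist')
P=onz(im,np.array([(388,215),(391,267),(394,382)])/1.5,211); print(P.round(1)); d=P[-1]-P[0]; print('bar',np.arctan2(-d[1],-d[0])); print((P[1]+P[2])/2)
# grip axis projects
o=readout.get_obs(); print(proj(im,[o['ee_pos']-[0,0,z] for z in (120,163,203)])*1.5)
Q=onz(im,np.array([(400,267),(560,265)])/1.5,206); e=Q[1]-Q[0]; print('prong',np.arctan2(e[1],e[0]))
```

```text
[[ 540.1 -307.5  211. ]
 [ 530.5 -328.3  211. ]
 [ 505.5 -378.2  211. ]]
bar 1.116390741830113
[ 518.01135945 -353.21310112  211.        ]
[[382.35665219 442.69326542]
 [384.23487806 371.99760616]
 [385.26182859 333.4371621 ]]
prong -0.476444644578594
```

apply_moves(
  commands=[
    [[0.004, 0.0015, -0.01, 0.03], [0.004, 0.0015, -0.025, 0.03], [0.004, 0.0015, -0.038, 0.03], [0.004, 0.0015, -0.044, 0.03], [0.004, 0.0015, -0.044, 0.03]],
  ],
)

```text
t: 20.48
ee_pos: [517.7, -352.1, 370.8]
orientation: [1.539, 0.957, -1.54]
ft_force: [0.8, 0.3, -0.2]
width: 49.9
```

```bash
python3 peg.py
python3 - <<'E'
from h import *
for n in ('wrist','side'):
    im=grab(n); c=im['color'][:,:,::-1]
    if n=='side': c=c[90:230,210:350]; 
    cv2.imwrite(f'pics/{n}18.png',cv2.resize(c,(768,576) if n!='side' else (600,600),interpolation=2))
E
```

```text
t 20.48 tcp [ 517.7 -352.1  370.8] psi -0.46 w 49.9 f [ 0.8  0.3 -0.2]
```

View pics/wrist18.png

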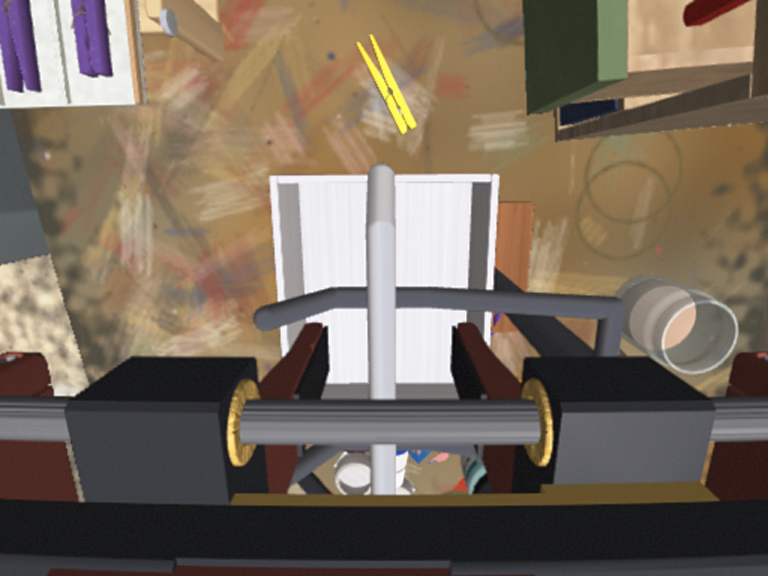

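View pics/side18.png

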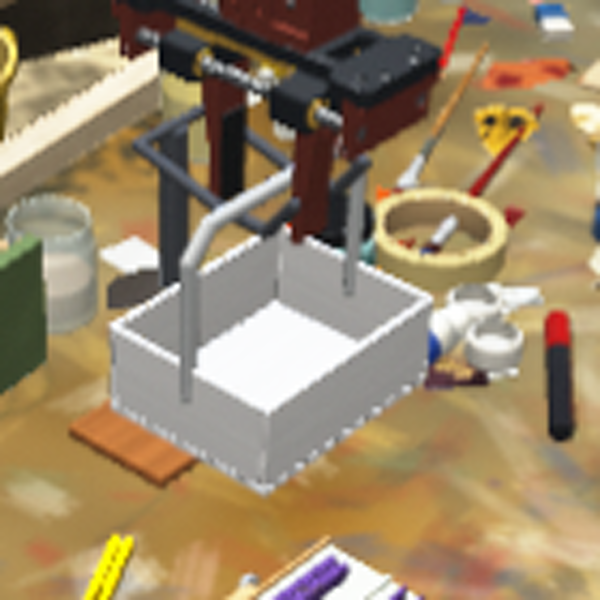

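The bar is at (382,400), parallel to the pads and between the fingers (280–330 and 455–505). Both fingers are between the prongs. Closing.

apply_moves(
  commands=[
    [[0, 0, 0, 0], [0, 0, 0, 0], [0, 0, 0, 0], [0, 0, 0, 0], [0, 0, 0, 0]],
  ],
  gripper=0.0,
)

```text
t: 21.2
ee_pos: [517.6, -352.1, 371.8]
orientation: [1.539, 0.956, -1.54]
ft_force: [-1.9, 1.2, 2.1]
width: 9.2
```

```bash
python3 peg.py
python3 - <<'E'
from h import *
for n in ('wrist','scene'):
    im=grab(n); c=im['color'][:,:,::-1]
    if n=='scene': c=c[130:330,210:440]
    cv2.imwrite(f'pics/{n}19.png',cv2.resize(c,(768,576),interpolation=2))
E
```

```text
t 21.2 tcp [ 517.6 -352.1  371.8] psi -0.46 w 9.2 f [-1.9  1.2  2.1]
```

View pics/scene19.png

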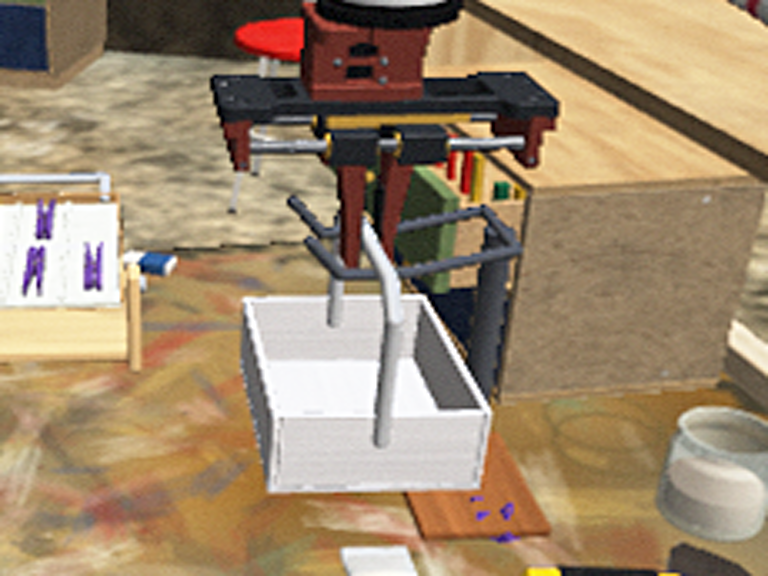

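The grip closed on the bar (9.2 mm opening). Lifting straight up.

apply_moves(
  commands=[
    [[0, 0, 0.006, 0], [0, 0, 0.014, 0], [0, 0, 0.024, 0], [0, 0, 0.034, 0], [0, 0, 0.044, 0], [0, 0, 0.05, 0], [0, 0, 0.05, 0]],
  ],
)

```text
t: 22.18
ee_pos: [517.9, -352.2, 422.3]
orientation: [1.54, 0.954, -1.539]
ft_force: [0.5, -0.1, -3.1]
width: 8.8
```

```bash
python3 peg.py
python3 - <<'E'
from h import *
for n in ('side','scene'):
    im=grab(n); c=im['color'][:,:,::-1]
    c=c[130:330,210:440] if n=='scene' else c[80:250,200:360]
    cv2.imwrite(f'pics/{n}20.png',cv2.resize(c,(640,560),interpolation=2))
E
```

```text
t 22.18 tcp [ 517.9 -352.2  422.3] psi -0.46 w 8.8 f [ 0.5 -0.1 -3.1]
```

View pics/scene20.png

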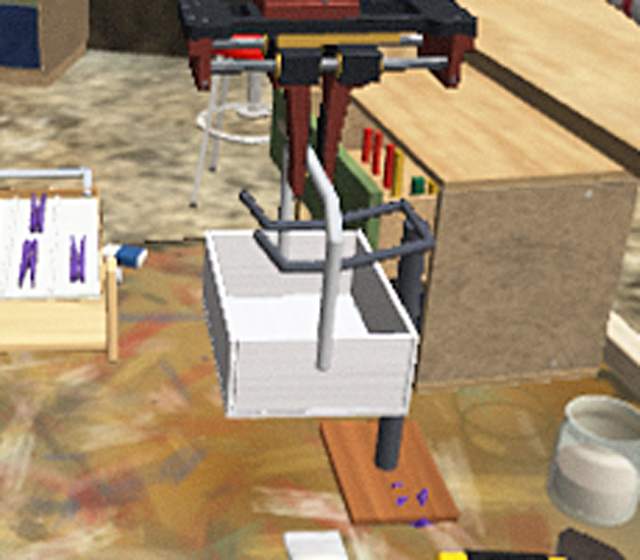

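View pics/side20.png

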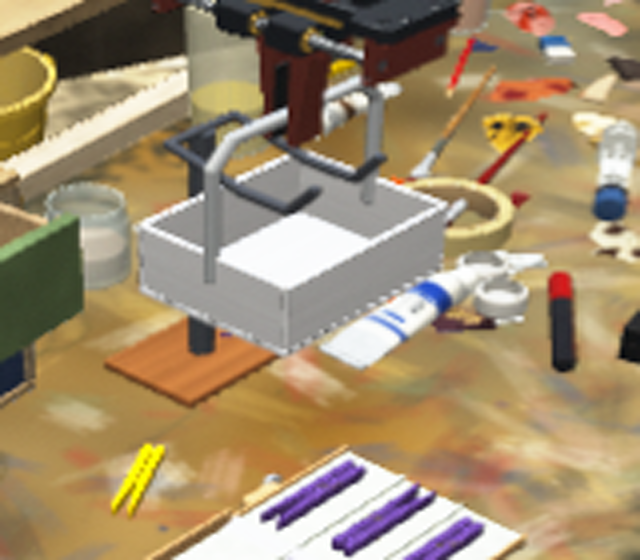

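Caddy is off the hook, level, and reads 3 N. Taking it out forward along the prongs.

apply_moves(
  commands=[
    [[-0.009, 0.005, 0, 0], [-0.024, 0.013, 0, 0], [-0.041, 0.022, 0, 0], [-0.058, 0.031, 0, 0], [-0.076, 0.041, 0, 0], [-0.094, 0.05, 0, 0], [-0.111, 0.059, 0, 0], [-0.1238, 0.0662, 0, 0]],
  ],
)

```text
t: 23.28
ee_pos: [392.8, -285.2, 421.5]
orientation: [1.539, 0.956, -1.54]
ft_force: [-0.4, -0.2, -2.8]
width: 9.1
```

apply_moves(
  commands=[
    [[0, 0, 0, -0.1], [0, 0, 0, -0.23], [0, 0, 0, -0.37], [0, 0, 0, -0.51], [0, 0, 0, -0.65], [0, 0, 0, -0.79], [0, 0, 0, -0.93], [0, 0, 0, -1.07]],
  ],
)

```text
t: 24.28
ee_pos: [393.7, -285.7, 421.6]
orientation: [2.203, 0.04, -2.203]
ft_force: [-0.8, 0.0, -2.1]
width: 9.3
```

```bash
python3 peg.py
python3 - <<'E'
from h import *
for n in ('side',):
    im=grab(n); c=im['color'][:,:,::-1]
    c=c[120:330,160:400]
    cv2.imwrite(f'pics/{n}21.png',cv2.resize(c,(686,600),interpolation=2))
E
```

```text
t 24.27 tcp [ 393.7 -285.7  421.6] psi -1.535 w 9.3 f [-0.8  0.  -2.1]
```

View pics/side21.png

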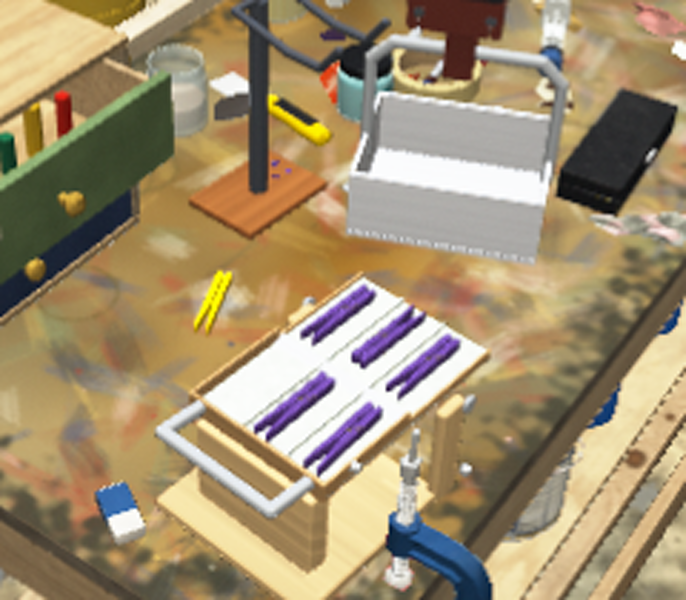

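apply_moves(
  commands=[
    [[-0.004, 0.004, 0, -0.08], [-0.011, 0.012, 0, -0.17], [-0.018, 0.02, 0, -0.26], [-0.025, 0.029, 0, -0.35], [-0.032, 0.038, 0, -0.43], [-0.038, 0.046, 0, -0.49], [-0.0415, 0.0518, 0, -0.51], [-0.0415, 0.0518, 0, -0.51]],
  ],
)

```text
t: 25.32
ee_pos: [352.2, -233.8, 421.7]
orientation: [-1.961, 0.467, 1.961]
ft_force: [0.7, 0.2, -2.3]
width: 9.2
```

```bash
python3 peg.py
cat > cad.py <<'E'
from ov import *
import sys
# overlay caddy at stand pose xs,ys,yawoff, base z
xs,ys,dy,zb=map(float,sys.argv[2:6]); n=sys.argv[1]
im=grab(n); s0=np.load('stand.npy'); c0=W(s0,[(xs,ys,0)])[0]; p=[c0[0],c0[1],s0[2]+dy]
u0,v0,w,h=160,120,240,210
big=cv2.resize(im['color'][v0:v0+h,u0:u0+w],(w*3,h*3) if 0 else (686,600),interpolation=2)[:,:,::-1].copy(); k=686/w
def dl(P,col):
    q=(proj(im,W(p,P))-[u0,v0])*k; cv2.polylines(big,[np.round(q).astype(int)],False,col,1)
for z in (zb,zb+60): dl([(-60,-75,z),(60,-75,z),(60,75,z),(-60,75,z),(-60,-75,z)],(0,0,255))
dl([(0,-56,zb+145),(0,56,zb+145)],(0,255,0))
cv2.imwrite('pics/'+sys.argv[6],big); print(c0)
E
python3 cad.py side 125 0 0 113.5 s22.png
```

```text
t 25.32 tcp [ 352.2 -233.8  421.7] psi -2.038 w 9.2 f [ 0.7  0.2 -2.3]
[ 352.47797973 -234.19108137    0.        ]
```

View pics/s22.png

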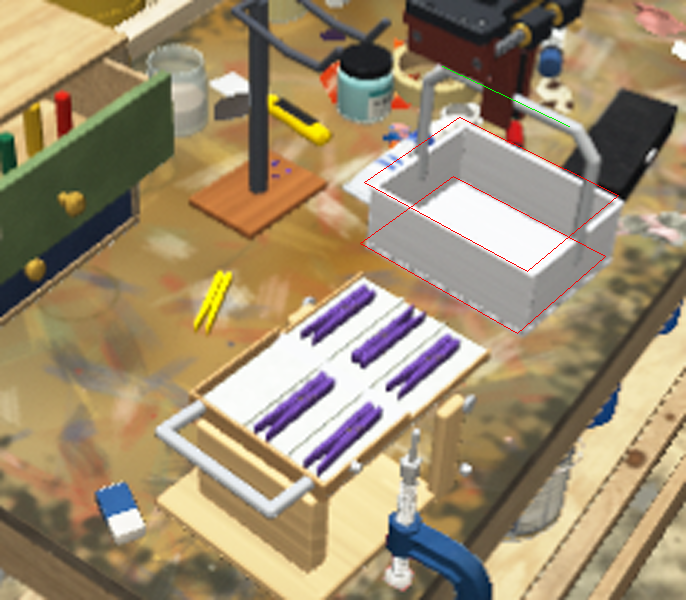

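Run:
```python
from h import *
im=grab('side'); k=686/240
import cv2
c=cv2.resize(im['color'][150:245,275:385],(770,665),interpolation=cv2.INTER_CUBIC)[:,:,::-1]; cv2.imwrite('pics/s23.png',cv2.resize(c,(690,596)))
```

```text
(no output)
```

View pics/s23.png

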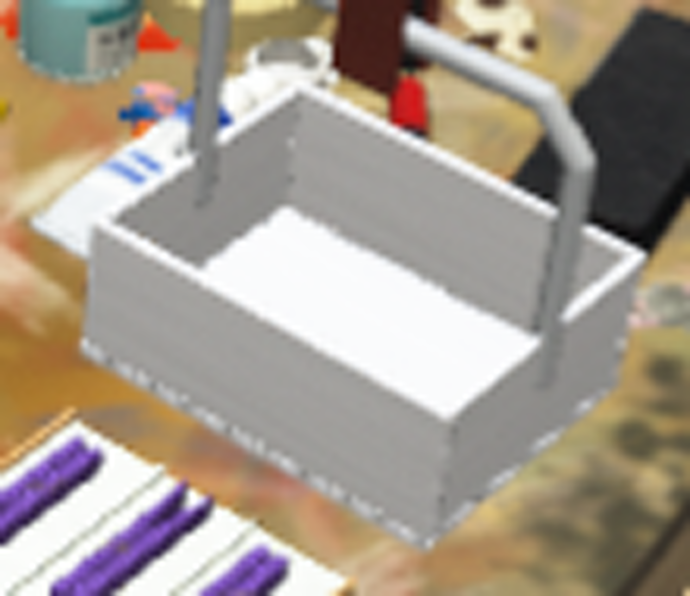

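Run:
```python
from ov import *
from scipy.optimize import least_squares
im=grab('side'); k=690/110
uv=np.array([(91,226),(452,420),(645,255),(300,84)])/k+[275,150]   # near-left, near-right, far-right, far-left top rim
P=[(-60,75,60),(-60,-75,60),(60,-75,60),(60,75,60)]
low=np.array([(85,347),(430,545)])/k+[275,150]; PL=[(-60,75,0),(-60,-75,0)]
for zfree in (0,1):
    def f(p):
        z=p[3] if zfree else 113.9
        A=W(p,np.array(P+PL,float)+[0,0,z]); return (proj(im,A)-np.r_[uv,low]).ravel()
    r=least_squares(f,[352,-234,-2.04,114.]); print(r.x.round(3),r.fun.round(1))
```

```text
[ 346.751 -229.626   -2.041  114.   ] [ 0.  -0.8 -0.1 -0.4  0.9 -0.7  0.  -1.1 -0.4  1.2 -0.3  1.4]
[ 347.932 -244.38    -2.038  101.865] [ 0.7 -0.4 -0.4 -0.6 -0.  -0.6 -0.  -0.4  0.2  1.2 -0.5  0.8]
```

The caddy fits at about stand (124,-4), square to the tray. Lowering it in front of the mouth, then sliding it in under.

apply_moves(
  commands=[
    [[0.001, 0, -0.01, 0], [0.003, -0.0015, -0.025, 0], [0.003, -0.0015, -0.042, 0], [0.003, -0.0015, -0.06, 0], [0.003, -0.0015, -0.078, 0], [0.003, -0.0015, -0.094, 0], [0.003, -0.0015, -0.105, 0], [0.003, -0.0015, -0.105, 0]],
  ],
)

```text
t: 26.48
ee_pos: [355.3, -235.5, 315.6]
orientation: [-1.958, 0.467, 1.962]
ft_force: [0.7, 0.1, -3.0]
width: 9.1
```

apply_moves(
  commands=[
    [[0.002, 0.004, 0, 0], [0.006, 0.011, 0, 0], [0.01, 0.019, 0, 0], [0.014, 0.027, 0, 0], [0.018, 0.035, 0, 0], [0.021, 0.042, 0, 0], [0.0235, 0.0464, 0, 0], [0.0235, 0.0464, 0, 0]],
  ],
)

```text
t: 27.48
ee_pos: [379.2, -189.0, 316.7]
orientation: [-1.961, 0.468, 1.961]
ft_force: [-0.5, -0.3, -2.2]
width: 9.1
```

```bash
python3 peg.py; python3 cad.py side 72 0 0 8 s24.png
```

```text
t 27.48 tcp [ 379.2 -189.   316.7] psi -2.039 w 9.1 f [-0.5 -0.3 -2.2]
[ 376.44331633 -186.91886287    0.        ]
```

View pics/s24.png

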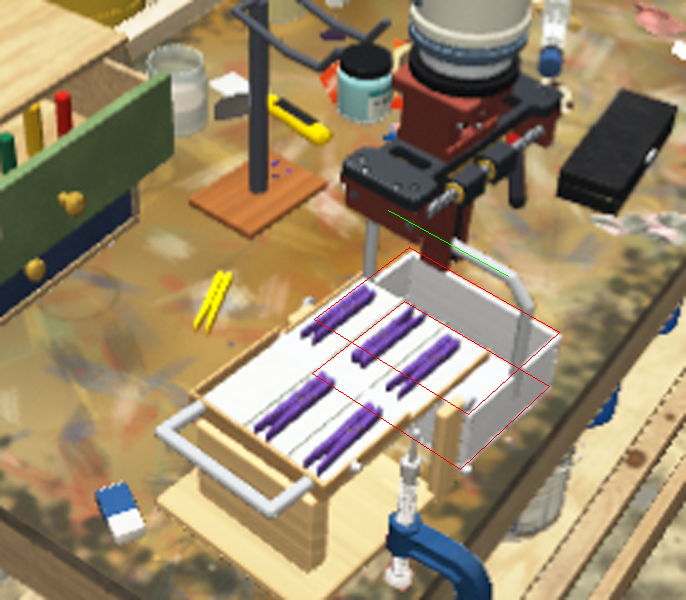

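The caddy sits under the mouth, centred to within a few mm. Setting it down.

apply_moves(
  commands=[
    [[0, 0, -0.003, 0], [0, 0, -0.006, 0], [0, 0, -0.0085, 0], [0, 0, -0.0085, 0]],
  ],
)

```text
t: 28.02
ee_pos: [379.2, -189.1, 308.5]
orientation: [-1.96, 0.468, 1.959]
ft_force: [-0.5, 4.3, 6.6]
width: 9.0
```

```bash
python3 peg.py
```

```text
t 28.02 tcp [ 379.2 -189.1  308.5] psi -2.041 w 9.0 f [-0.5  4.3  6.6]
```

apply_moves(
  commands=[
    [[0, 0, 0.0005, 0], [0, 0, 0.0005, 0], [0, 0, 0.0005, 0]],
  ],
  gripper=0.03,
)

```text
t: 28.4
ee_pos: [379.0, -189.4, 308.6]
orientation: [-1.96, 0.469, 1.96]
ft_force: [-0.1, -0.3, -0.1]
width: 29.5
```

apply_moves(
  commands=[
    [[0, 0, 0.01, 0], [0, 0, 0.03, 0], [0, 0, 0.06, 0], [0, 0, 0.1, 0], [0, 0, 0.13, 0]],
  ],
)

```text
t: 29.02
ee_pos: [378.9, -189.3, 440.9]
orientation: [-1.962, 0.469, 1.959]
ft_force: [0.8, -0.6, -0.4]
width: 30.1
```

```bash
python3 peg.py; python3 cad.py side 72 0 0 0 s25.png
python3 - <<'E'
from h import *
im=grab('wrist'); cv2.imwrite('pics/w25.png',cv2.resize(im['color'][:,:,::-1],(768,576)))
E
```

```text
t 29.02 tcp [ 378.9 -189.3  440.9] psi -2.04 w 30.1 f [ 0.8 -0.6 -0.4]
[ 376.44331633 -186.91886287    0.        ]
```

View pics/s25.png

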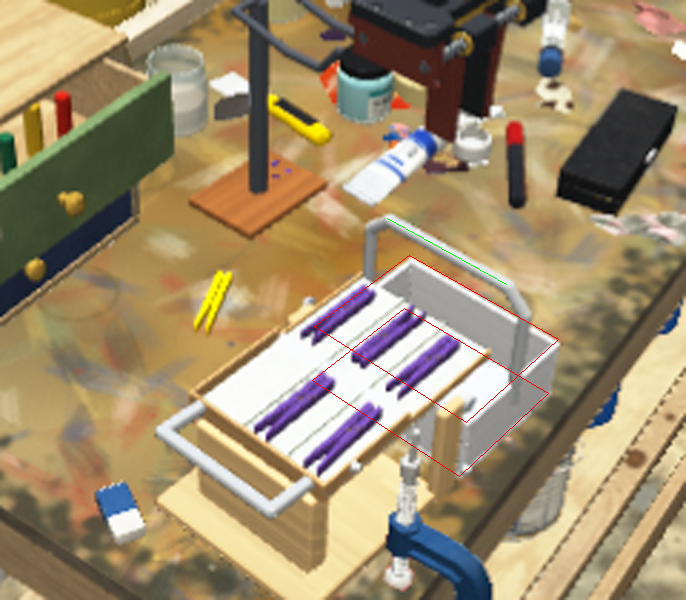

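View pics/w25.png

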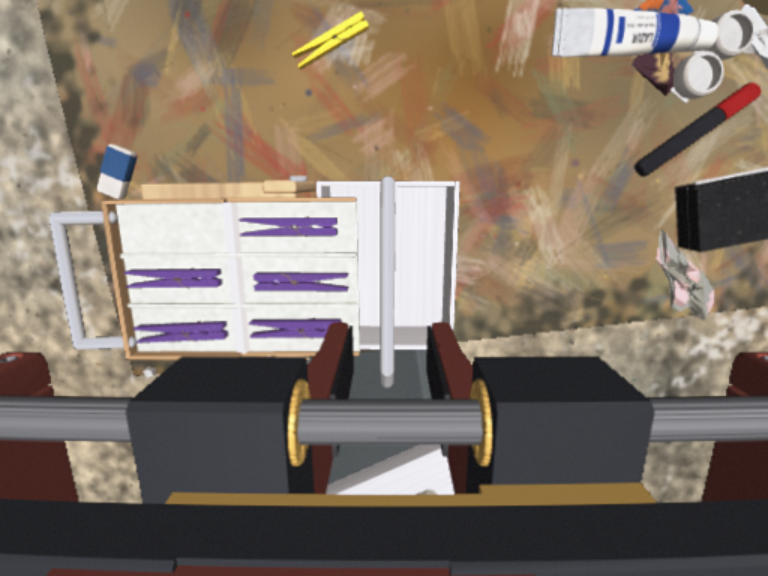

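```bash
python3 - <<'E'
from h import *
im=grab('wrist'); s0=np.load('stand.npy')
def S(uv,z,n):
    P=onz(im,[np.array(uv)/1.5],z)[0]; d=P[:2]-s0[:2]; c,s=np.cos(s0[2]),np.sin(s0[2]); print(n,round(c*d[0]+s*d[1],1),round(-s*d[0]+c*d[1],1))
S((390,182),60,'rim+y'); S((400,347),60,'rim-y(in?)'); S((459,250),60,'rim+x'); S((388,190),145,'bar end'); S((388,380),145,'bar end');S((389,270),145,'bar mid')
S((357,270),103,'mouth'); S((250,199),104,'tray +y'); S((250,356),104,'tray -y'); S((237,250),103,'lip'); S((62,280),110,'handle'); S((58,216),110,'h+'); S((72,345),110,'h-')
E
python3 peg.py wrist,,109
```

```text
rim+y 72.5 73.2
rim-y(in?) 81.6 -72.7
rim+x 131.8 16.3
bar end 71.1 68.1
bar end 71.0 -63.6
bar mid 71.7 16.2
mouth 47.2 7.6
tray +y -30.8 61.2
tray -y -40.6 -63.0
lip -44.0 23.1
handle -180.4 1.4
h+ -174.6 50.3
h- -182.3 -52.0
t 29.18 tcp [ 379.1 -189.4  440.4] psi -2.04 w 30.0 f [0.7 0.7 0.1]
wrist px [195. 149.] area 667 c [ 447.8 -138.6] size [12. 71.] dir 1.099
wrist px [116. 184.] area 659 c [454.2 -39.3] size [13. 74.] dir 1.101
wrist px [197. 187.] area 677 c [ 407.3 -126.4] size [13. 71.] dir 1.102
wrist px [195. 218.] area 571 c [ 376.2 -103.4] size [14. 71.] dir 1.104
wrist px [121. 221.] area 620 c [414.9 -20.2] size [14. 73.] dir 1.151
```

Measured in one frame, the caddy is at stand x≈72, y≈0, against a mouth at x≈47 and the tray centred at y≈-1. The pegs are undisturbed. On to the tray handle.

apply_moves(
  commands=[
    [[0.01, 0.02, 0, 0], [0.025, 0.051, 0, 0], [0.041, 0.084, -0.01, 0], [0.057, 0.117, -0.03, 0], [0.073, 0.15, -0.05, 0], [0.09, 0.183, -0.07, 0], [0.104, 0.212, -0.088, 0], [0.1114, 0.2272, -0.098, 0]],
  ],
  gripper=0.035,
)

```text
t: 30.22
ee_pos: [490.1, 39.1, 338.5]
orientation: [-1.958, 0.468, 1.965]
ft_force: [-1.2, -0.1, -0.4]
width: 35.1
```

```bash
python3 peg.py
python3 - <<'E'
from h import *
im=grab('wrist'); cv2.imwrite('pics/w26.png',cv2.resize(im['color'][:,:,::-1],(768,576)))
o=readout.get_obs(); print(o['qpos'].round(2)); print(proj(im,[o['ee_pos']-[0,0,z] for z in (163,230)])*1.5)
E
```

```text
t 30.23 tcp [490.1  39.1 338.5] psi -2.039 w 35.1 f [-1.2 -0.1 -0.4]
[0.06 0.33 1.97 0.   0.85 2.09]
[[389.10898395 371.29915533]
 [389.02300736 314.18716578]]
```

View pics/w26.png

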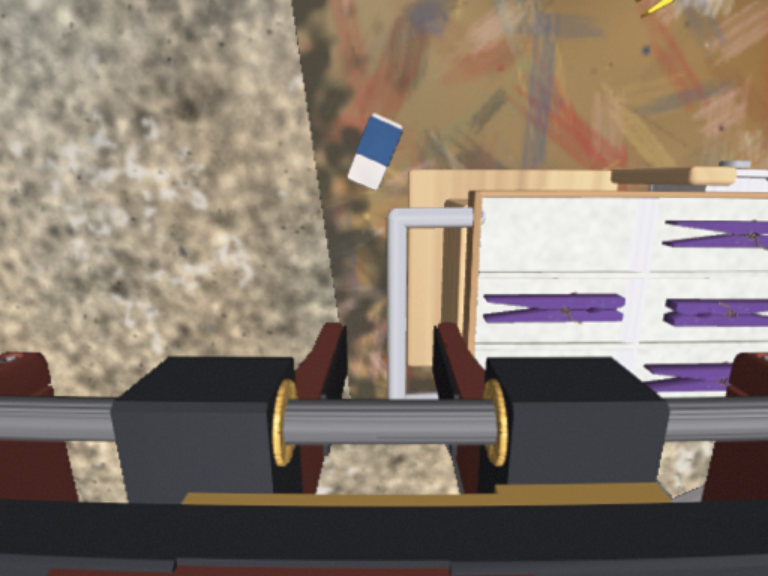

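The handle bar is at column 397 and the grasp axis at 389, so I'll shift about 4 mm toward the mouth and descend.

apply_moves(
  commands=[
    [[-0.0018, -0.0036, -0.015, 0], [-0.0018, -0.0036, -0.03, 0], [-0.0018, -0.0036, -0.045, 0], [-0.0018, -0.0036, -0.058, 0], [-0.0018, -0.0036, -0.067, 0], [-0.0018, -0.0036, -0.067, 0]],
  ],
)

```text
t: 31.02
ee_pos: [488.4, 34.3, 273.0]
orientation: [-1.959, 0.469, 1.962]
ft_force: [-0.2, -0.3, -0.3]
width: 35.1
```

```bash
python3 peg.py
python3 - <<'E'
from h import *
im=grab('wrist'); cv2.imwrite('pics/w27.png',cv2.resize(im['color'][:,:,::-1],(768,576)))
im=grab('side'); cv2.imwrite('pics/s27.png',cv2.resize(im['color'][190:330,160:350,::-1],(760,560),interpolation=2))
E
```

```text
t 31.02 tcp [488.4  34.3 273. ] psi -2.04 w 35.1 f [-0.2 -0.3 -0.3]
```

View pics/w27.png

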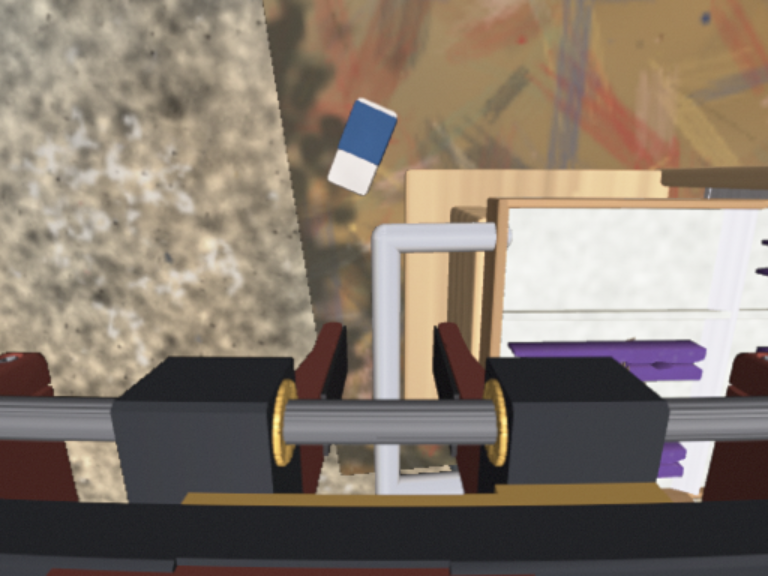

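View pics/s27.png

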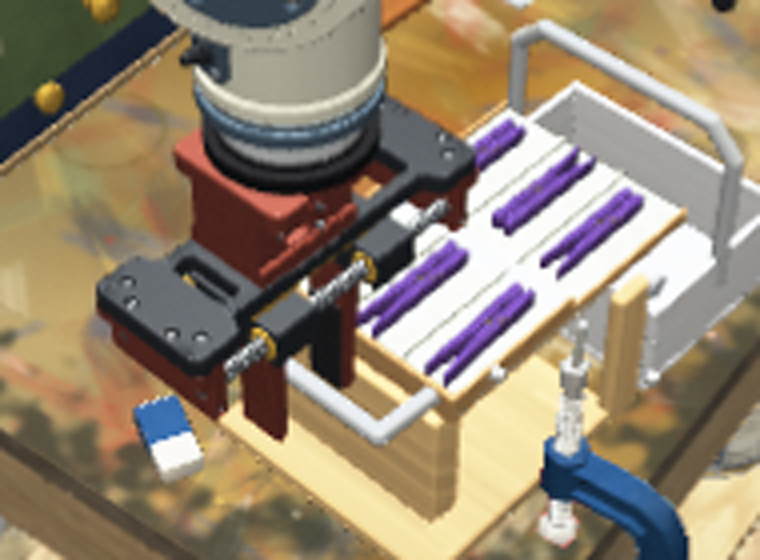

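The handle bar is between the fingers (bar at column 387), with the back wall clear of the right finger. Closing.

apply_moves(
  commands=[
    [[0, 0, 0, 0], [0, 0, 0, 0], [0, 0, 0, 0], [0, 0, 0, 0]],
  ],
  gripper=0.0,
)

```text
t: 31.62
ee_pos: [489.0, 34.9, 274.0]
orientation: [-1.96, 0.467, 1.958]
ft_force: [0.8, 6.2, -0.4]
width: 9.2
```

```bash
python3 peg.py
```

```text
t 31.62 tcp [489.   34.9 274. ] psi -2.04 w 9.2 f [ 0.8  6.2 -0.4]
```

apply_moves(
  commands=[
    [[0.0002, 0.0002, 0.008, 0], [-0.0008, -0.0016, 0.018, 0], [-0.0018, -0.0035, 0.027, 0], [-0.0029, -0.0058, 0.0355, 0], [-0.0042, -0.0085, 0.044, 0], [-0.0058, -0.0114, 0.0523, 0], [-0.0058, -0.0114, 0.0523, 0]],
  ],
)

```text
t: 32.5
ee_pos: [482.8, 22.9, 326.8]
orientation: [-1.961, 0.468, 1.958]
ft_force: [1.8, 4.5, -1.2]
width: 9.0
```

```bash
python3 peg.py
python3 - <<'E'
from h import *
im=grab('side'); cv2.imwrite('pics/s28.png',cv2.resize(im['color'][190:330,160:350,::-1],(760,560),interpolation=2))
E
```

```text
t 32.5 tcp [482.8  22.9 326.8] psi -2.04 w 9.0 f [ 1.8  4.5 -1.2]
```

View pics/s28.png

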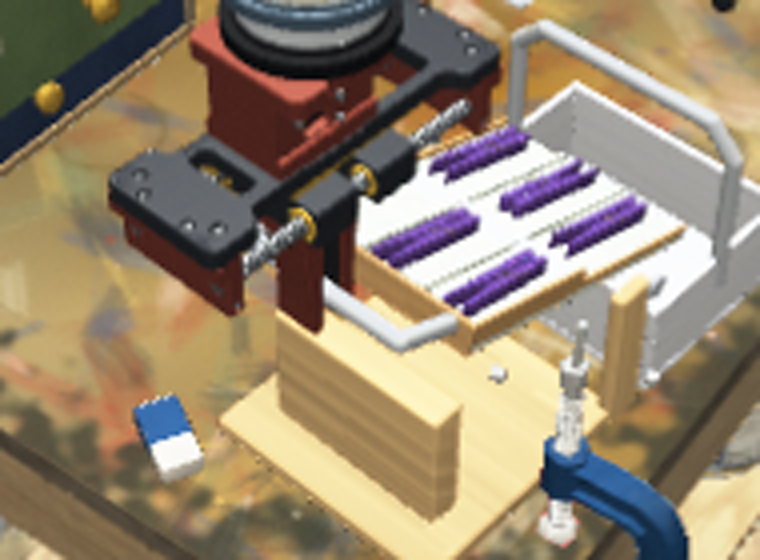

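Tilt is about 0.30 rad and nothing is sliding yet. Raising slowly to about 0.45 rad.

apply_moves(
  commands=[
    [[-0.0009, -0.0017, 0.0041, 0], [-0.0018, -0.0035, 0.0082, 0], [-0.0027, -0.0054, 0.0122, 0], [-0.0037, -0.0072, 0.0162, 0], [-0.0047, -0.0093, 0.0201, 0], [-0.0057, -0.0113, 0.024, 0], [-0.0057, -0.0113, 0.024, 0], [-0.0057, -0.0113, 0.024, 0]],
  ],
)

```text
t: 33.55
ee_pos: [477.5, 12.2, 350.2]
orientation: [-1.96, 0.467, 1.958]
ft_force: [2.2, 7.3, 1.2]
width: 9.4
```

```bash
python3 peg.py
python3 - <<'E'
from h import *
im=grab('side'); cv2.imwrite('pics/s29.png',cv2.resize(im['color'][190:330,160:350,::-1],(760,560),interpolation=2))
E
```

```text
t 33.55 tcp [477.5  12.2 350.2] psi -2.04 w 9.4 f [2.2 7.3 1.2]
```

View pics/s29.png

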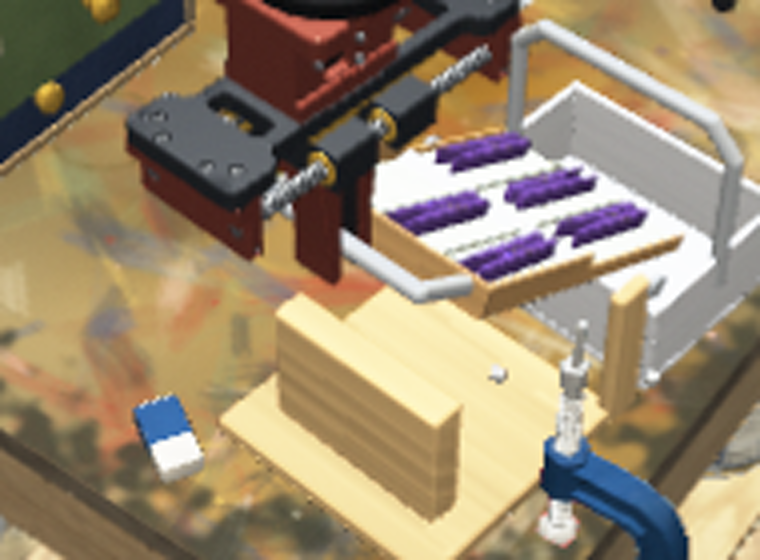

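apply_moves(
  commands=[
    [[0, 0, 0, 0], [0, 0, 0, 0], [0, 0, 0, 0], [0, 0, 0, 0]],
  ],
)

```text
t: 34.1
ee_pos: [477.5, 12.2, 350.2]
orientation: [-1.96, 0.467, 1.958]
ft_force: [2.6, 6.9, 1.3]
width: 9.1
```

```bash
python3 peg.py
python3 - <<'E'
from h import *
im=grab('side'); cv2.imwrite('pics/s30.png',cv2.resize(im['color'][190:330,160:350,::-1],(760,560),interpolation=2))
im=grab('wrist'); cv2.imwrite('pics/w30.png',cv2.resize(im['color'][:,:,::-1],(768,576)))
im=grab('scene'); cv2.imwrite('pics/c30.png',cv2.resize(im['color'][:,:,::-1],(768,576)))
E
```

```text
t 34.1 tcp [477.5  12.2 350.2] psi -2.04 w 9.1 f [2.6 6.9 1.3]
```

View pics/s30.png

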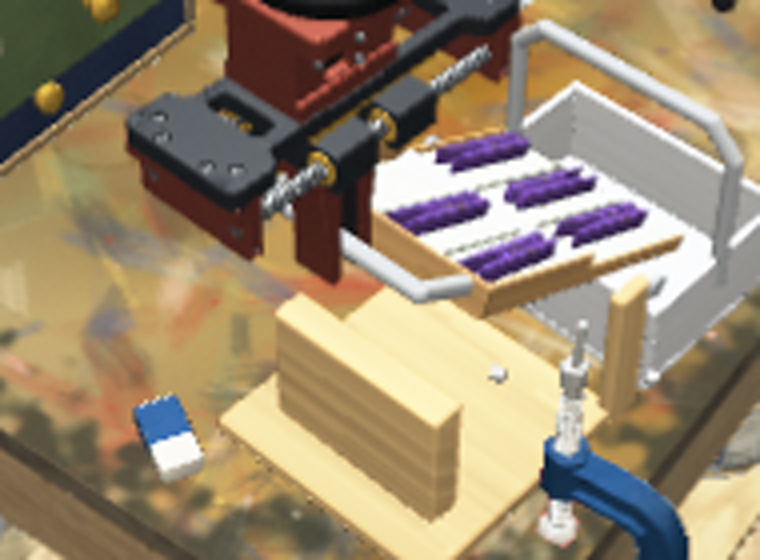

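View pics/w30.png

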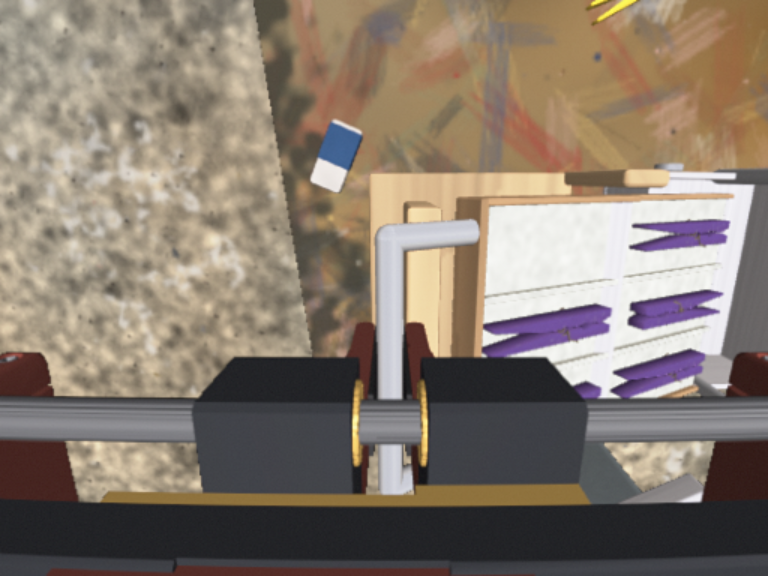

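View pics/c30.png

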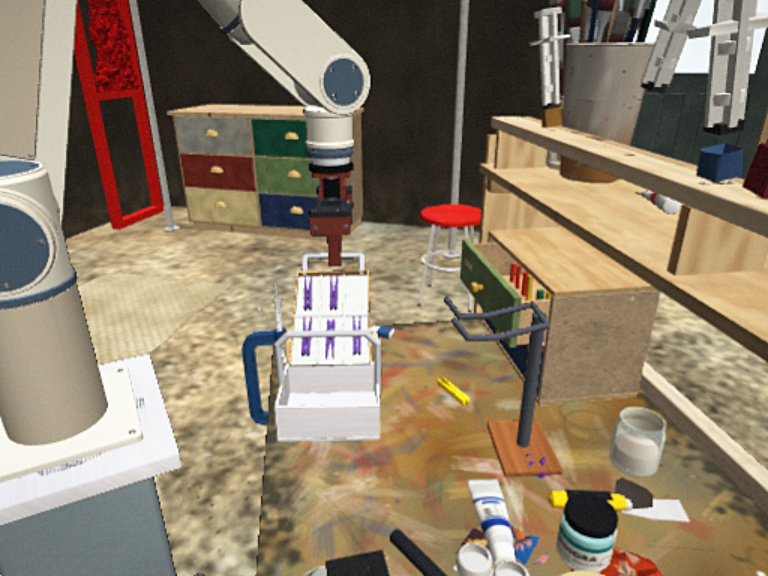

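Run:
```python
from ov import *
from scipy.optimize import least_squares
im=grab('side'); s=np.array([404.1,-122.6,-2.051])
def T(P,th):
    P=np.array(P,float).copy(); x,z=P[:,0].copy(),P[:,2]-90; P[:,0]=x*np.cos(th)+z*np.sin(th); P[:,2]=90-x*np.sin(th)+z*np.cos(th); return P
P=[(-180,-50,110),(45,-63,104)]
uv=np.array([(418,293),(683,238)])/4+[160,190]
f=lambda p:(proj(im,W(s+[p[1],p[2],0],T(P,p[0])))-uv).ravel()
r=least_squares(lambda p:np.r_[f(p),p[1:]*0.2],[0.4,0,0]); print(r.x,r.fun)
for th in (.4,.45,.5): print(th,(proj(im,W(s,T(P,th)))-uv).round(1).tolist())
```

```text
[0.44605314 0.31015334 1.21119601] [-0.6097265  -0.28241244  0.79204663  0.10158017  0.06203067  0.2422392 ]
0.4 [[-2.0, 3.3], [1.2, -1.0]]
0.45 [[-0.1, -1.1], [1.0, -0.2]]
0.5 [[1.9, -5.5], [0.8, 0.7]]
```

A fit of the tray gives a tilt of 0.446 rad, and the front row has not started to slide, so friction is higher than nominal. Raising in small steps, watching for the slide, well below 0.6.

apply_moves(
  commands=[
    [[-0.0006, -0.0011, 0.0019, 0], [-0.0011, -0.0022, 0.0038, 0], [-0.0011, -0.0022, 0.0038, 0], [-0.0017, -0.0033, 0.0056, 0], [-0.0023, -0.0045, 0.0075, 0], [-0.0023, -0.0045, 0.0075, 0], [-0.0023, -0.0045, 0.0075, 0]],
  ],
)

```text
t: 35.17
ee_pos: [475.3, 7.8, 357.9]
orientation: [-1.96, 0.467, 1.958]
ft_force: [1.5, 7.9, 3.5]
width: 9.3
```

```bash
python3 peg.py side,,80
python3 - <<'E'
from h import *
im=grab('side'); cv2.imwrite('pics/s31.png',cv2.resize(im['color'][190:330,160:350,::-1],(760,560),interpolation=2))
E
```

```text
t 35.17 tcp [475.3   7.8 357.9] psi -2.04 w 9.3 f [1.5 7.9 3.5]
side px [300. 229.] area 137 c [ 400.9 -181.7] size [21. 77.] dir -0.433
side px [272. 241.] area 139 c [ 457.1 -127.4] size [20. 52.] dir 0.565
side px [324. 243.] area 85 c [ 345.5 -152.8] size [17. 38.] dir -0.07
side px [289. 251.] area 142 c [ 413.8 -106.2] size [21. 47.] dir 0.707
```

View pics/s31.png

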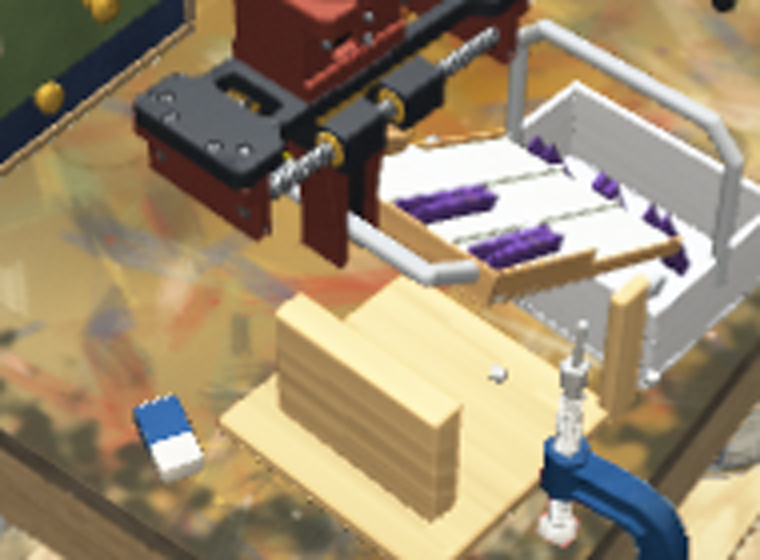

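At about 0.50 rad the front row slid out and the back row stayed. I'll check that the pegs are fully in the caddy.

Run:
```python
from h import *
im=grab('scene'); cv2.imwrite('pics/c32.png',cv2.resize(im['color'][170:310,150:300,::-1],(640,597),interpolation=2))
im=grab('side'); cv2.imwrite('pics/s32.png',cv2.resize(im['color'][190:290,260:360,::-1],(600,600),interpolation=2))
```

```text
(no output)
```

View pics/c32.png

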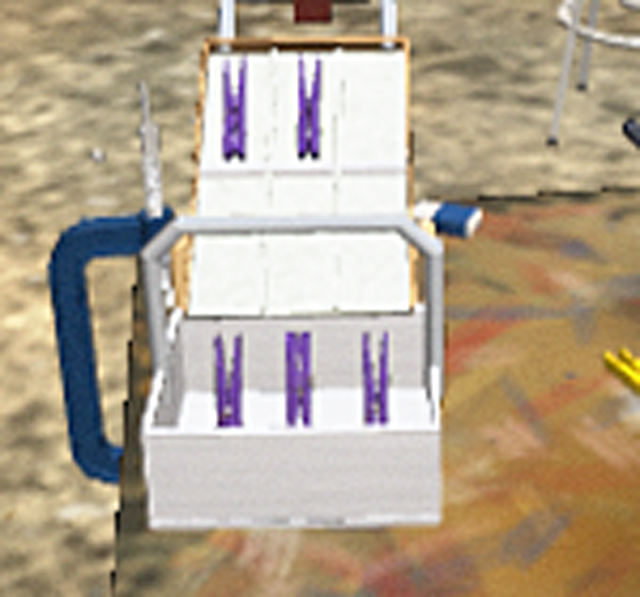

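View pics/s32.png

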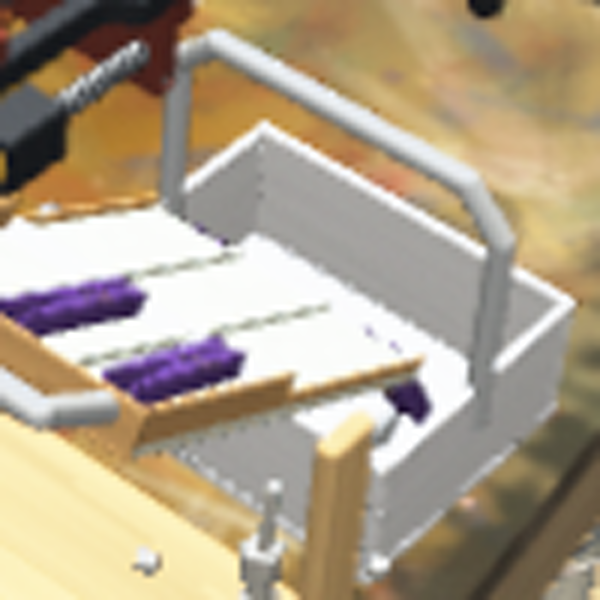

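All three pegs are inside the caddy (scene crop (228,380), (300,380), (375,380)) and both back pegs are behind the lip. Lowering the tray.

apply_moves(
  commands=[
    [[0.0023, 0.0045, -0.0075, 0], [0.0044, 0.0086, -0.0153, 0], [0.0063, 0.0123, -0.0233, 0], [0.008, 0.0158, -0.0315, 0], [0.0095, 0.0187, -0.04, 0], [0.0109, 0.0214, -0.0484, 0], [0.012, 0.0237, -0.0571, 0], [0.013, 0.0256, -0.0659, 0]],
  ],
)

```text
t: 36.38
ee_pos: [488.0, 32.9, 291.1]
orientation: [-1.961, 0.468, 1.96]
ft_force: [2.0, 2.7, 0.8]
width: 9.5
```

apply_moves(
  commands=[
    [[0.0004, 0.0008, -0.005, 0], [0.0007, 0.0014, -0.009, 0], [0.001, 0.002, -0.0135, 0], [0.0012, 0.0024, -0.0165, 0], [0.0013, 0.0026, -0.0178, 0], [0.0013, 0.0026, -0.0178, 0]],
  ],
)

```text
t: 37.12
ee_pos: [489.2, 35.2, 274.1]
orientation: [-1.961, 0.469, 1.96]
ft_force: [2.3, 2.5, 5.0]
width: 8.9
```

```bash
python3 peg.py
python3 - <<'E'
from h import *
im=grab('side'); cv2.imwrite('pics/s33.png',cv2.resize(im['color'][190:330,160:350,::-1],(760,560),interpolation=2))
E
```

```text
t 37.12 tcp [489.2  35.2 274.1] psi -2.04 w 8.9 f [2.3 2.5 5. ]
```

View pics/s33.png

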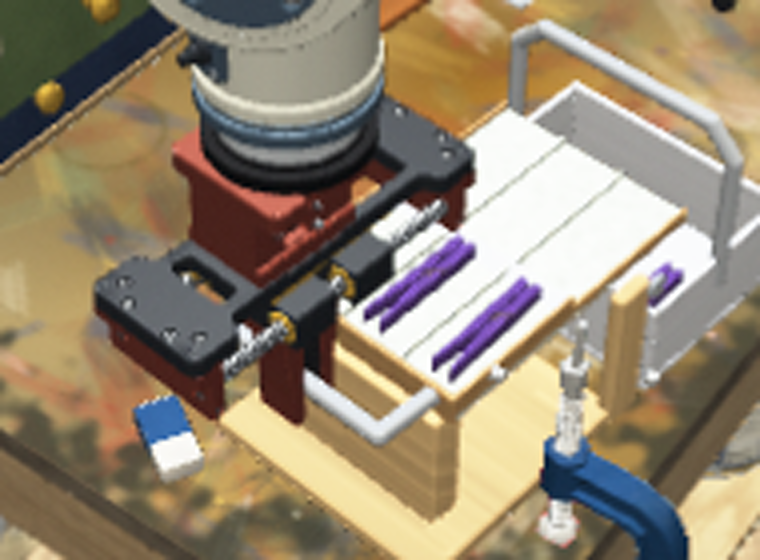

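The tray is level again (5 N upward reaction, so it's resting). Releasing the handle and going back up to the caddy.

apply_moves(
  commands=[
    [[0, 0, 0, 0], [0, 0, 0, 0], [0, 0, 0, 0], [0, 0, 0.01, 0], [0, 0, 0.03, 0], [0, 0, 0.06, 0], [0, 0, 0.1, 0], [0, 0, 0.14, 0]],
  ],
  gripper=0.035,
)

```text
t: 38.17
ee_pos: [488.8, 35.3, 415.5]
orientation: [-1.96, 0.469, 1.96]
ft_force: [0.8, 0.7, 1.0]
width: 35.0
```

apply_moves(
  commands=[
    [[-0.012, -0.024, 0.008, 0], [-0.028, -0.057, 0.02, 0], [-0.044, -0.09, 0.025, 0], [-0.06, -0.123, 0.025, 0], [-0.076, -0.156, 0.025, 0], [-0.092, -0.189, 0.025, 0], [-0.104, -0.213, 0.025, 0], [-0.1101, -0.2246, 0.025, 0]],
  ],
)

```text
t: 39.17
ee_pos: [378.3, -190.1, 439.3]
orientation: [-1.96, 0.47, 1.959]
ft_force: [-0.8, -0.3, 0.3]
width: 35.1
```

```bash
python3 peg.py side,s34.png,100
python3 - <<'E'
from h import *
im=grab('wrist'); cv2.imwrite('pics/w34.png',cv2.resize(im['color'][:,:,::-1],(768,576)))
o=readout.get_obs(); print(proj(im,[o['ee_pos']-[0,0,z] for z in (163,295)])*1.5)
c=cv2.imread('pics/s34.png'); cv2.imwrite('pics/s34b.png',cv2.resize(c[190:330,160:350],(760,560),interpolation=2))
E
```

```text
t 39.17 tcp [ 378.3 -190.1  439.3] psi -2.042 w 35.1 f [-0.8 -0.3  0.3]
side px [264. 260.] area 217 c [451.3 -48.7] size [17. 74.] dir 1.112
side px [281. 272.] area 228 c [411.9 -28.3] size [16. 76.] dir 1.146
[[389.56585149 373.27058562]
 [389.48918402 285.50102476]]
```

View pics/w34.png

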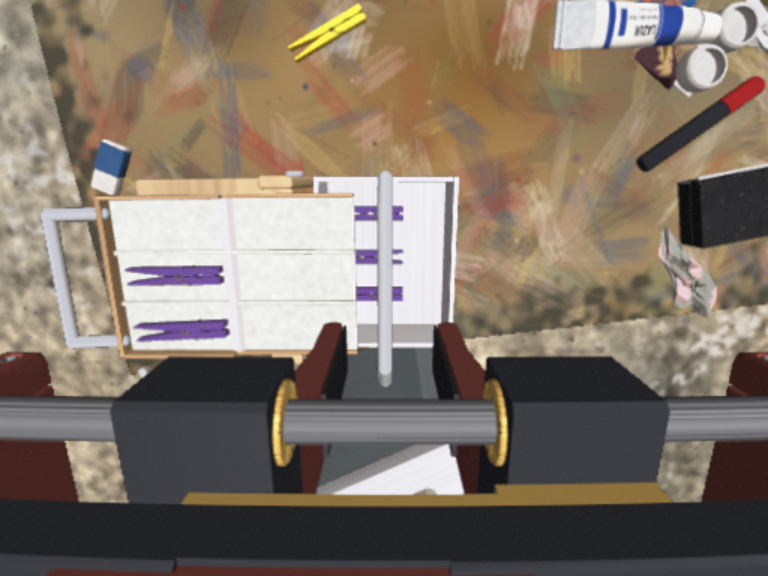

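View pics/s34b.png

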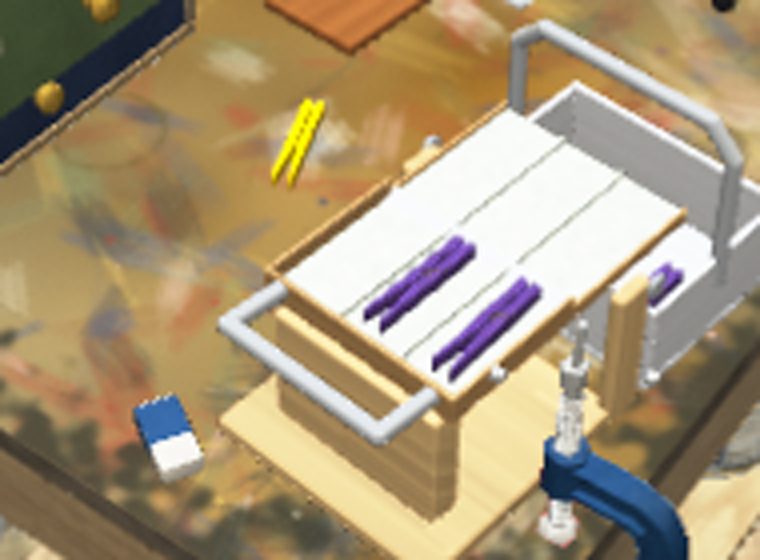

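The tray is level with both back pegs in place. The caddy is unmoved, with three pegs inside at rows 213, 256 and 294. Gripping its bar again.

apply_moves(
  commands=[
    [[0, 0, -0.02, 0], [0, 0, -0.045, 0], [0, 0, -0.07, 0], [0, 0, -0.09, 0], [0, 0, -0.108, 0], [0, 0, -0.12, 0], [0, 0, -0.129, 0], [0, 0, -0.13, 0]],
  ],
)

```text
t: 40.28
ee_pos: [379.1, -189.1, 308.5]
orientation: [-1.96, 0.468, 1.961]
ft_force: [0.9, 0.6, 0.2]
width: 34.7
```

apply_moves(
  commands=[
    [[0, 0, 0, 0], [0, 0, 0, 0], [0, 0, 0, 0], [0, 0, 0, 0]],
  ],
  gripper=0.0,
)

```text
t: 40.78
ee_pos: [379.2, -189.3, 309.1]
orientation: [-1.961, 0.469, 1.959]
ft_force: [1.4, 2.5, 2.9]
width: 8.9
```

```bash
python3 peg.py
```

```text
t 40.77 tcp [ 379.2 -189.3  309.1] psi -2.04 w 8.9 f [1.4 2.5 2.9]
```

apply_moves(
  commands=[
    [[0, 0, 0.004, 0], [0, 0, 0.009, 0], [-0.003, -0.006, 0.009, 0], [-0.0075, -0.015, 0.009, 0], [-0.012, -0.024, 0.009, 0], [-0.0165, -0.033, 0.009, 0], [-0.021, -0.042, 0.009, 0], [-0.0255, -0.0505, 0.009, 0]],
  ],
)

```text
t: 41.78
ee_pos: [353.1, -240.5, 317.7]
orientation: [-1.96, 0.469, 1.96]
ft_force: [0.0, -0.1, -3.9]
width: 8.7
```

```bash
python3 peg.py;  python3 - <<'E'
from h import *
im=grab('side'); cv2.imwrite('pics/s35.png',cv2.resize(im['color'][150:330,160:380,::-1],(760,622),interpolation=2)[:600])
E
```

```text
t 41.77 tcp [ 353.1 -240.5  317.7] psi -2.04 w 8.7 f [ 0.  -0.1 -3.9]
```

View pics/s35.png

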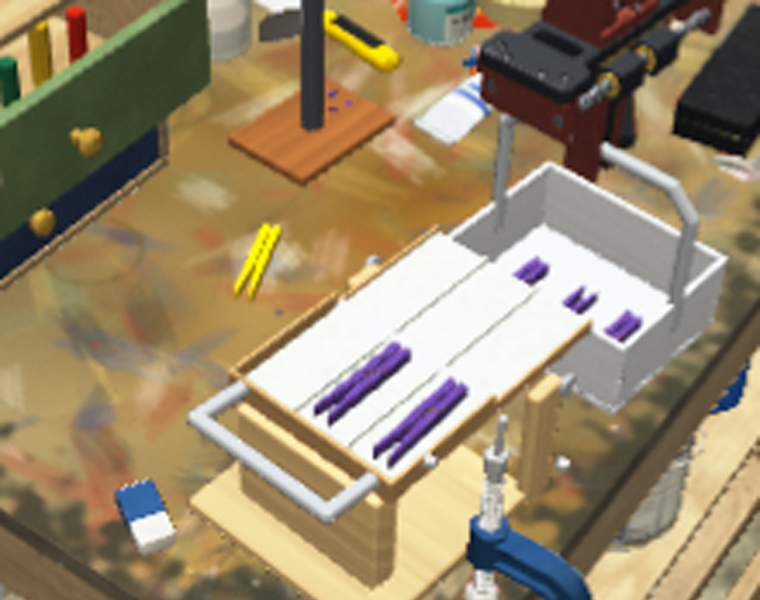

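Caddy with three pegs is clear of the tray. Lifting, then turning back toward the hook.

apply_moves(
  commands=[
    [[0, 0, 0.008, 0], [0, 0, 0.022, 0], [0, 0, 0.038, 0], [0, 0, 0.055, 0], [0, 0, 0.072, 0], [0, 0, 0.088, 0], [0, 0, 0.102, 0], [0, 0, 0.11, 0]],
  ],
)

```text
t: 42.82
ee_pos: [353.6, -239.6, 429.0]
orientation: [-1.962, 0.469, 1.959]
ft_force: [0.5, 0.3, -4.3]
width: 9.2
```

apply_moves(
  commands=[
    [[0.004, -0.004, 0, 0.06], [0.01, -0.011, 0, 0.17], [0.016, -0.018, 0, 0.29], [0.022, -0.025, 0, 0.42], [0.028, -0.032, 0, 0.55], [0.034, -0.039, 0, 0.68], [0.0385, -0.044, 0, 0.8], [0.0405, -0.0462, 0, 0.9]],
  ],
)

```text
t: 43.82
ee_pos: [394.2, -286.1, 427.7]
orientation: [1.981, 0.438, -1.982]
ft_force: [0.4, 0.4, -3.8]
width: 9.2
```

apply_moves(
  commands=[
    [[0, 0, 0, 0.1], [0, 0, 0, 0.21], [0, 0, 0, 0.32], [0, 0, 0, 0.43], [0, 0, 0, 0.53], [0, 0, 0, 0.61], [0, 0, 0, 0.66], [0, 0, 0, 0.68]],
  ],
)

```text
t: 44.82
ee_pos: [393.9, -285.8, 427.7]
orientation: [1.539, 0.956, -1.539]
ft_force: [0.2, -0.1, -3.5]
width: 9.3
```

```bash
python3 peg.py;  python3 - <<'E'
from h import *
im=grab('side'); cv2.imwrite('pics/s36.png',cv2.resize(im['color'][60:260,180:400,::-1],(660,600),interpolation=2))
im=grab('scene'); cv2.imwrite('pics/c36.png',cv2.resize(im['color'][100:330,180:440,::-1],(678,600),interpolation=2))
im=grab('wrist'); cv2.imwrite('pics/w36.png',cv2.resize(im['color'][:,:,::-1],(768,576)))
E
```

```text
t 44.83 tcp [ 393.9 -285.8  427.7] psi -0.459 w 9.3 f [ 0.2 -0.1 -3.5]
```

View pics/s36.png

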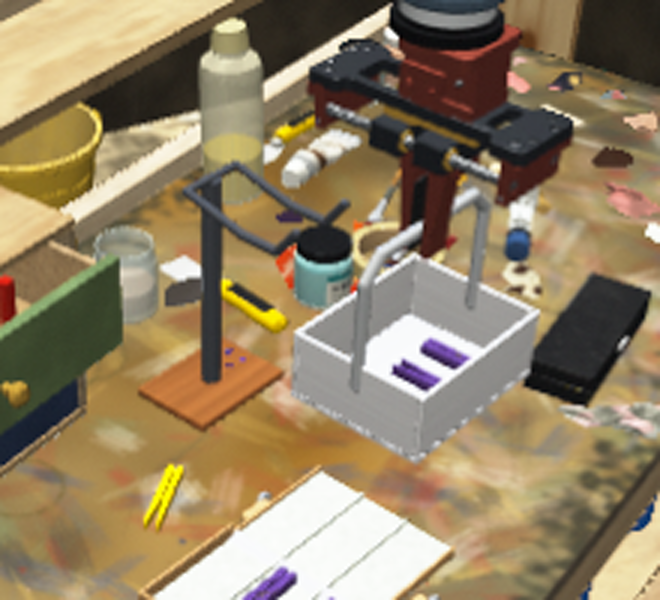

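View pics/w36.png

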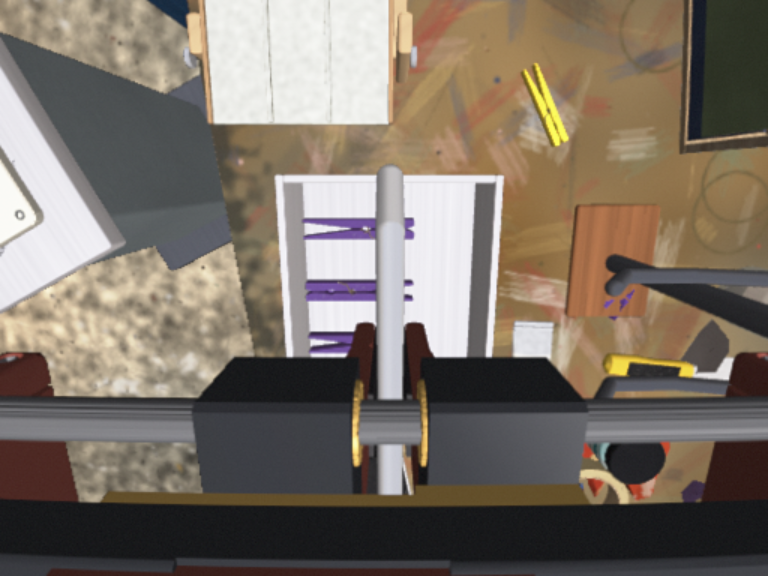

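Three pegs are lying in the caddy (wrist (358,228), (358,290), (330,343)). The prongs ahead are at (612,265) and (605,388). Sliding back over the hook along the same line.

apply_moves(
  commands=[
    [[0.009, -0.005, 0, 0], [0.024, -0.013, 0, 0], [0.041, -0.022, 0, 0], [0.058, -0.031, 0, 0], [0.076, -0.041, 0, 0], [0.094, -0.05, 0, 0], [0.111, -0.059, 0, 0], [0.1238, -0.0662, 0, 0]],
  ],
)

```text
t: 45.98
ee_pos: [519.3, -352.9, 427.4]
orientation: [1.539, 0.955, -1.539]
ft_force: [0.5, 0.5, -3.1]
width: 9.1
```

```bash
python3 peg.py;  python3 - <<'E'
from h import *
im=grab('side'); cv2.imwrite('pics/s37.png',cv2.resize(im['color'][60:240,200:380,::-1],(600,600),interpolation=2))
im=grab('scene'); cv2.imwrite('pics/c37.png',cv2.resize(im['color'][130:330,210:430,::-1],(660,600),interpolation=2))
E
```

```text
t 45.98 tcp [ 519.3 -352.9  427.4] psi -0.46 w 9.1 f [ 0.5  0.5 -3.1]
```

View pics/s37.png

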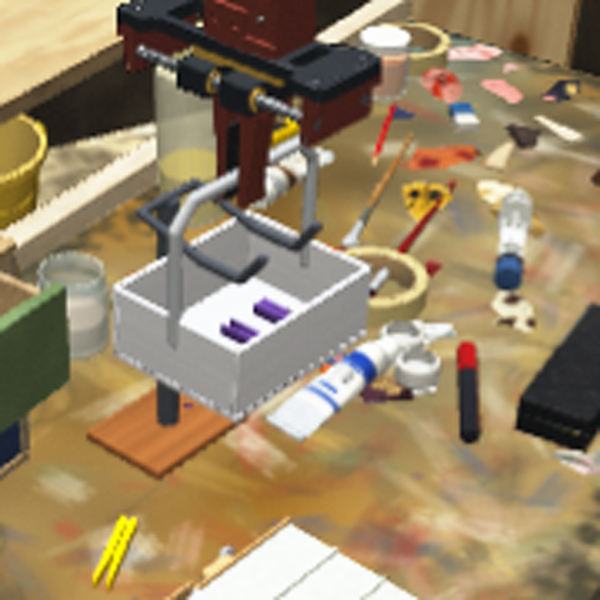

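View pics/c37.png

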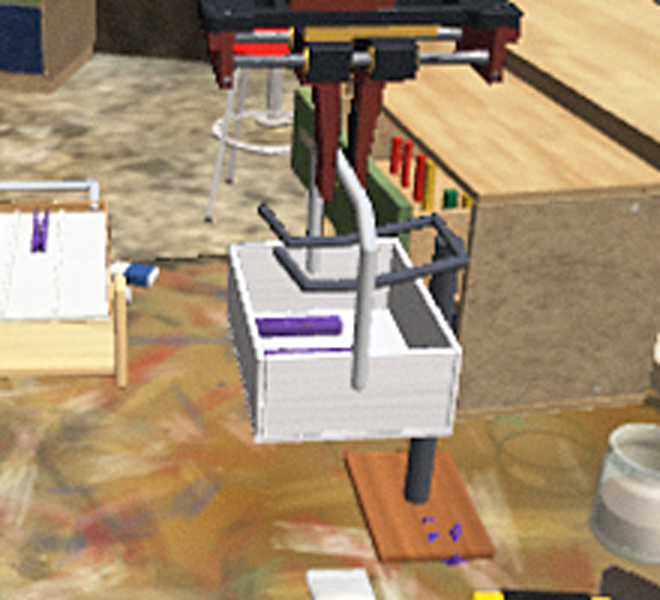

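The bar is above both prongs, midway between them. Lowering.

apply_moves(
  commands=[
    [[-0.002, 0.001, -0.006, 0], [-0.002, 0.001, -0.016, 0], [-0.002, 0.001, -0.027, 0], [-0.002, 0.001, -0.038, 0], [-0.002, 0.001, -0.047, 0], [-0.002, 0.001, -0.052, 0], [-0.002, 0.001, -0.055, 0], [-0.002, 0.001, -0.055, 0]],
  ],
)

```text
t: 47.08
ee_pos: [515.9, -351.2, 372.8]
orientation: [1.539, 0.955, -1.539]
ft_force: [-1.0, -0.4, -3.0]
width: 9.2
```

```bash
python3 peg.py;  python3 - <<'E'
from h import *
im=grab('side'); cv2.imwrite('pics/s38.png',cv2.resize(im['color'][90:230,210:350,::-1],(600,600),interpolation=2))
im=grab('scene'); cv2.imwrite('pics/c38.png',cv2.resize(im['color'][150:330,230:410,::-1],(600,600),interpolation=2))
E
```

```text
t 47.08 tcp [ 515.9 -351.2  372.8] psi -0.46 w 9.2 f [-1.  -0.4 -3. ]
```

View pics/s38.png

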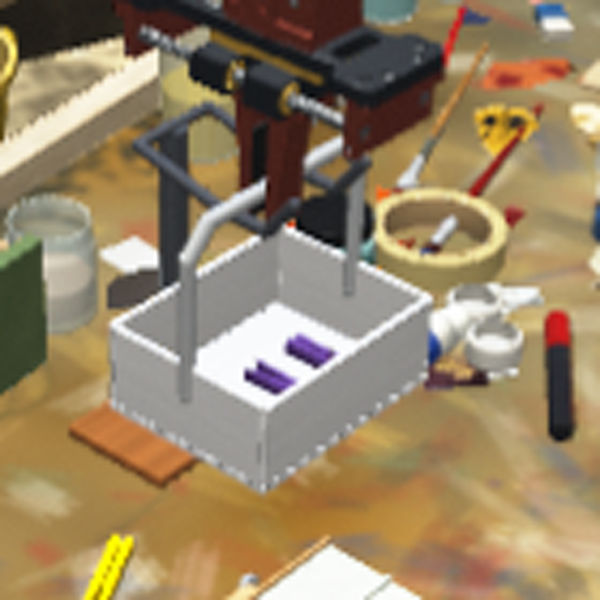

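View pics/c38.png

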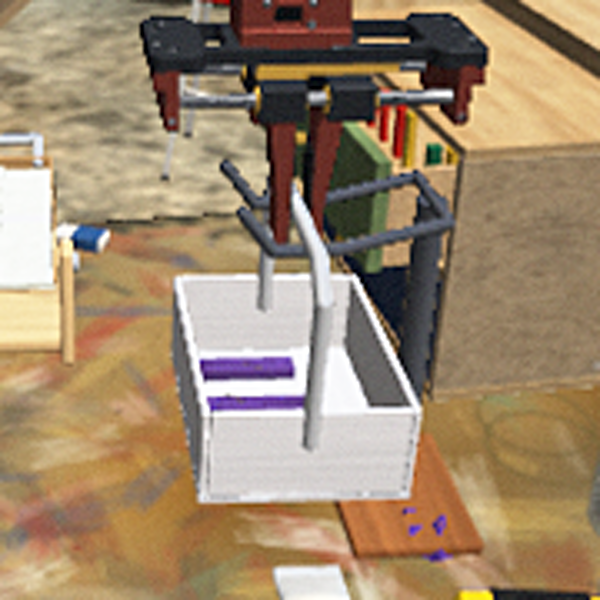

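apply_moves(
  commands=[
    [[0, 0, -0.0006, 0], [0, 0, -0.0012, 0], [0, 0, -0.0018, 0], [0, 0, -0.0018, 0]],
  ],
)

```text
t: 47.68
ee_pos: [515.9, -351.2, 372.1]
orientation: [1.54, 0.954, -1.539]
ft_force: [-1.6, 1.6, 6.0]
width: 9.0
```

Contact with the prongs: force went from -3 to +6 N, so the bar is seated. Releasing.

apply_moves(
  commands=[
    [[0, 0, 0.0006, 0], [0, 0, 0.0006, 0], [0, 0, 0.0006, 0], [0, 0, 0.0006, 0]],
  ],
  gripper=0.04,
)

```text
t: 48.18
ee_pos: [515.8, -351.2, 371.5]
orientation: [1.539, 0.955, -1.539]
ft_force: [-0.7, 0.1, 0.0]
width: 39.8
```

```bash
python3 peg.py;  python3 - <<'E'
from h import *
im=grab('wrist'); cv2.imwrite('pics/w39.png',cv2.resize(im['color'][:,:,::-1],(768,576)))
im=grab('scene'); cv2.imwrite('pics/c39.png',cv2.resize(im['color'][150:330,230:410,::-1],(600,600),interpolation=2))
E
```

```text
t 48.17 tcp [ 515.8 -351.2  371.5] psi -0.46 w 39.8 f [-0.7  0.1  0. ]
```

View pics/w39.png

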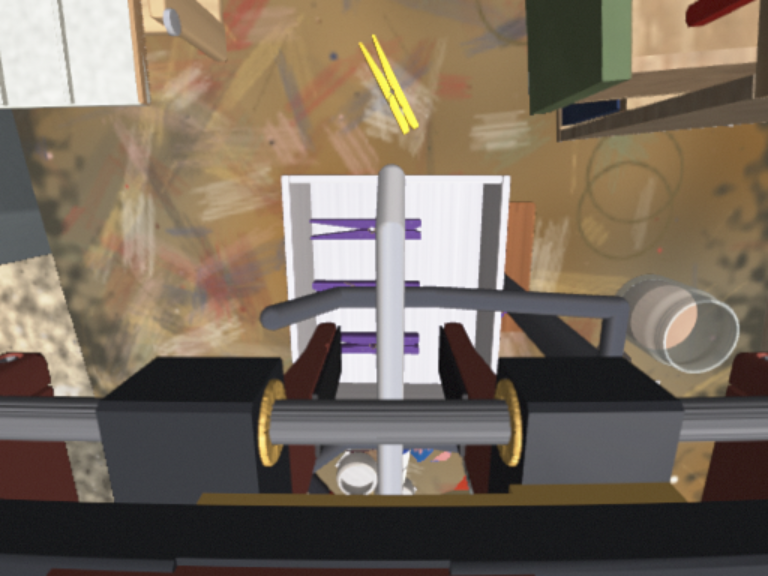

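View pics/c39.png

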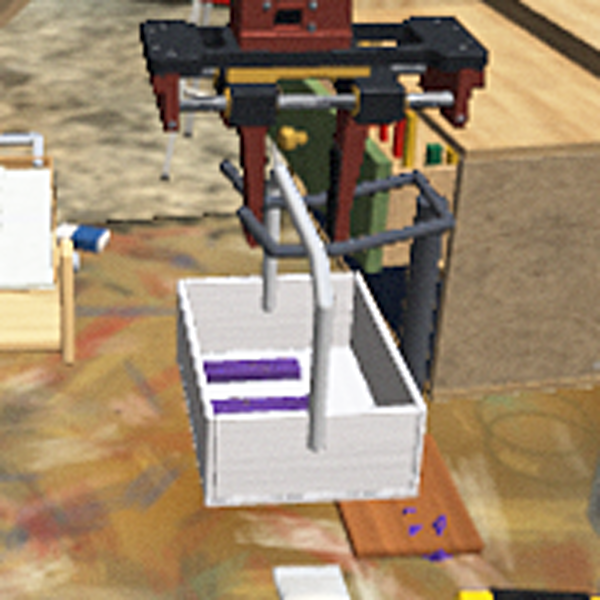

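The caddy hangs by its bar on both prongs, on the level part behind the upturned ends. Retreating straight up.

apply_moves(
  commands=[
    [[0, 0, 0.01, 0], [0, 0, 0.025, 0], [0, 0, 0.045, 0], [0, 0, 0.07, 0], [0, 0, 0.1, 0], [0, 0, 0.13, 0], [0, 0, 0.13, 0], [0, 0, 0.13, 0]],
  ],
)

```text
t: 49.28
ee_pos: [515.5, -351.0, 501.3]
orientation: [1.539, 0.956, -1.54]
ft_force: [1.2, -0.6, -1.0]
width: 40.1
```

apply_moves(
  commands=[
    [[0, 0, 0, 0], [0, 0, 0, 0], [0, 0, 0, 0], [0, 0, 0, 0], [0, 0, 0, 0], [0, 0, 0, 0], [0, 0, 0, 0], [0, 0, 0, 0]],
  ],
)

```text
t: 50.28
ee_pos: [515.8, -351.2, 501.6]
orientation: [1.539, 0.955, -1.539]
ft_force: [0.4, 0.3, 0.2]
width: 40.2
```

```bash
python3 peg.py side,s40.png,109;  python3 - <<'E'
from h import *
im=cv2.imread('pics/s40.png'); cv2.imwrite('pics/s40b.png',cv2.resize(im[80:330,150:380],(550,598),interpolation=2))
im=grab('scene'); cv2.imwrite('pics/c40.png',cv2.resize(im['color'][130:330,180:430,::-1],(750,600),interpolation=2))
E
```

```text
t 50.27 tcp [ 515.8 -351.2  501.6] psi -0.46 w 40.2 f [0.4 0.3 0.2]
side px [276. 174.] area 142 c [ 498.5 -328.3] size [32. 54.] dir 1.152
side px [264. 260.] area 217 c [449.2 -40.3] size [16. 73.] dir 1.112
side px [281. 272.] area 228 c [410.3 -20.1] size [16. 75.] dir 1.146
```

View pics/s40b.png

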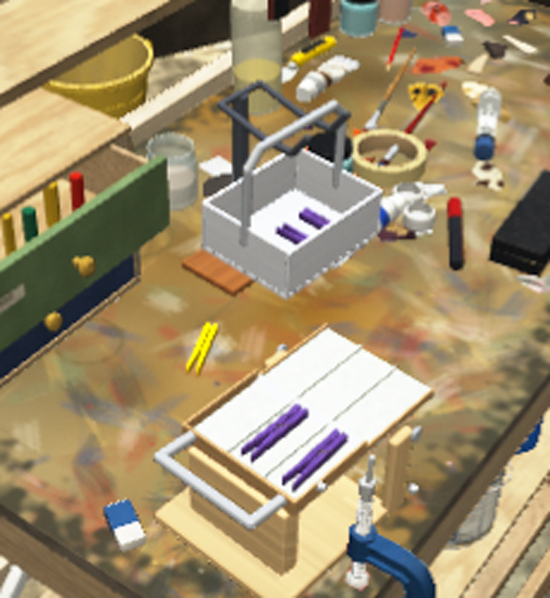

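View pics/c40.png

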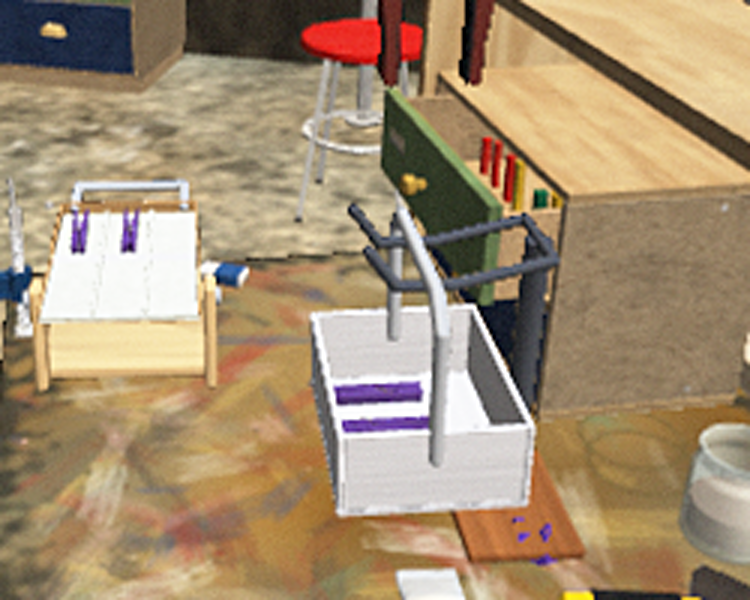

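The caddy hangs still and level on both prongs. The tray is level with two back pegs and an empty front row. The third peg, hidden by the wall in these views, was seen by the wrist camera in the hung caddy. Handing in.

```bash
python3 -c "
from workcell import workorder; print(workorder.close_job())"
```

```text
the job is handed in; nothing more can be done
None
```

The job is done and handed in at about t = 50 s, with no verdict reported.

- **Pegs:** I laid the three loose purple pegs one to a bay. They sat within about 5 mm of the bay middles by the camera fits. The yellow look-alike was not touched.
- **Caddy placing:** I stood the caddy under the mouth. It measured about x = 72 mm, y = 0 in the stand's frame.
- **Tilt:** The front row did not slide at a measured 0.446 rad, so friction was higher than stated. It slid out at about 0.50 rad, and both back-row pegs stayed behind the lip. I then lowered the tray to level.
- **Hanging:** I hung the caddy back on both prongs and withdrew the gripper upward.

**Last checks:**
- The caddy hung still and level on both prongs after a one-second wait.
- The wrist camera showed all three pegs inside it just after release. The final side and scene pictures show only two, because a wall hides the third.
- The tray was level, with two back pegs and an empty front row.
- The side and wrist cameras disagreed by about 3–5 mm on the tray's position. I used a compromise between them, which was well within the tolerances.

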